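# Clear the bench after a sampling run

## Task

Clear the bench after the sampling run: stand the two pieces of used glass (the conical flask and the amber bottle) upright in the blue washing-up tray without touching each other, put the two pieces of used plastic (the culture dish and the open empty pot) in the red waste tray, and stand the sealed yellow-capped sample in the free middle bay of the green carrier. Set the glass and the sealed sample down gently rather than dropping them; the plastic waste may be dropped in. Leave the timer and the purple tube rack where they are.

Things in the scene. Friction and masses are not known exactly. Their poses are not given: they have to be found in the camera images.
- flask_c (a point): Used conical glass flask, clear bluish glass, 86 mm tall, standing upright. Base 51 mm across, narrowing to a straight neck 22 mm across from 60 to 83 mm above its underside, with a lip 27 mm across (seen only) at the top. This point is on its axis, 43 mm above its underside, so the middle of the neck is 29 mm above it. Its z axis points up. About 60 g.
- bottle_c (a point): Used round amber glass bottle with a black screw cap and a pale label, 88 mm tall, standing upright. Body 46 mm across up to 52 mm, then a shoulder; cap 29 mm across from 66 to 88 mm above its underside. This point is on its axis, 44 mm above its underside. Its z axis points up. About 100 g.
- dish_c (a point): Used round plastic culture dish lying flat, 50 mm across (lower 6 mm: 48 mm) and 14 mm high, closed, with amber agar and pale colonies. This point is its centre, 7 mm above its underside. About 20 g.
- empty_pot_c (a point): Used, empty, open plastic sample pot without lid, whitish, standing upright: 43 mm across at the foot, 45 mm at the mouth, 52 mm tall. This point is on its axis, 26 mm above its underside. About 20 g.
- sealed_pot_c (a point): Sealed sample pot: whitish plastic with a yellow screw cap, 62 mm tall, standing upright. Body 41 mm across at the foot to 45 mm at 48 mm; cap 47 mm across from 48 to 62 mm above its underside. This point is on its axis, 31 mm above its underside. Its z axis points up. About 70 g.
- wash_tray: Blue washing-up tray for used glassware, open on top, fixed to the bench. Outside 140 mm along its x, 190 mm along its y, 35 mm high; walls and floor 4 mm. Origin: centre of its underside; x and y along its sides, z up.
- waste_tray: Red autoclave tray for used plastic waste, open on top, fixed to the bench. Outside 140 mm along its x, 190 mm along its y, 45 mm high; walls and floor 4 mm. Origin: centre of its underside; x and y along its sides, z up.
- carrier: Green sample carrier, fixed to the bench: a low tray 70 mm along its x and 204 mm along its y (with a 12 mm grip tab at either end), 24 mm high, floor 3 mm, with three square bays in a row along its y, 67 mm apart, each 64 mm wide inside. The two outer bays already hold fixed white-capped pots of the same shape as the yellow-capped one, tops 65 mm above the bench; the middle bay is free. Origin: centre of the underside of the middle bay; z up.
- timer_c (a point): Bystander: flat white bench timer with a grey display and three blue buttons, 62 mm along its x, 66 mm along its y, 20 mm high, loose. This point is its centre, 10 mm above its underside.
- tube_rack_c (a point): Bystander: small purple rack of capped microtubes, 50 mm along its x, 80 mm along its y, 36 mm high, loose. This point is on its centre line, 18 mm above its underside.

How it is judged (in metres and radians):
At the end, for the whole second after the job is handed in: Flask and bottle upright (0.15 rad) on the blue tray's floor, axes over 51 mm apart; dish and empty pot inside the red tray, centres below its rim; sealed pot upright on the floor of the middle bay within 15 mm of its centre; all at rest; timer and tube rack within 20 mm of their places (x of flask_c in the frame of wash_tray between -0.06 and 0.06 m and y of flask_c in the frame of wash_tray between -0.085 and 0.085 m and z of flask_c in the frame of wash_tray between 0 and 0.055 m and x of bottle_c in the frame of wash_tray between -0.06 and 0.06 m and y of bottle_c in the frame of wash_tray between -0.085 and 0.085 m and z of bottle_c in the frame of wash_tray between 0 and 0.056 m and angle between each of flask_c, bottle_c, sealed_pot_c's own z axis and vertical below 0.15 rad and horizontal distance between flask_c and bottle_c above 0.051 m and x of dish_c in the frame of waste_tray between -0.066 and 0.066 m and y of dish_c in the frame of waste_tray between -0.091 and 0.091 m and z of dish_c in the frame of waste_tray between 0 and 0.045 m and x of empty_pot_c in the frame of waste_tray between -0.066 and 0.066 m and y of empty_pot_c in the frame of waste_tray between -0.091 and 0.091 m and z of empty_pot_c in the frame of waste_tray between 0 and 0.045 m and horizontal distance between sealed_pot_c and carrier below 0.015 m and z of sealed_pot_c in the frame of carrier below 0.042 m and linear speed of each of flask, bottle, dish, empty_pot, sealed_pot below 0.02 m/s and distance of each of timer_c, tube_rack_c from where it was at the start of the episode below 0.02 m); the robot touches nothing.
It fails at once if the flask is dropped (falls freely faster than 0.6 m/s) (linear speed of flask above 0.6 m/s and contact force between the fingers and flask below 0.01 N).
It fails at once if the amber bottle is dropped (falls freely faster than 0.6 m/s) (linear speed of bottle above 0.6 m/s and contact force between the fingers and bottle below 0.01 N).
It fails at once if the sealed pot is dropped (falls freely faster than 0.6 m/s) (linear speed of sealed_pot above 0.6 m/s and contact force between the fingers and sealed_pot below 0.01 N).
It fails at once if the timer is knocked more than 20 mm from its place (distance of timer_c from where it was at the start of the episode above 0.02 m).
It fails at once if the tube rack is knocked more than 20 mm from its place (distance of tube_rack_c from where it was at the start of the episode above 0.02 m).
It also fails if it takes over 131 s, if anything falls off the work surface, if the arm or the gripper's body presses on something with over 40 N, if the wrist force passes 120 N, or if a joint passes its speed limit or range.

## Robot

A 6-joint arm with a two-finger parallel gripper is mounted at the origin on the work surface. World frame = base frame: x ahead of the robot, y to its left, z up, the work surface at z = 0. Lengths are in m, angles in degrees, forces in N, time in s.
With the tool pointing down it reaches from about 0.3 to 0.75 m from the base axis. Payload 8.5 kg.
Tool frame: the origin (TCP) lies between the finger pads; the fingertips stand 14 mm ahead of it and the grasp point (between the pads) lies 5 mm behind it; x points along the fingers, z is the direction in which the jaws open and shut, and the axes are right-handed (so a half turn about x gives the same grasp; the last joint's range is limited). The gripper opens to 85 mm and grips with 20 to 120 N. Pads are 22 mm wide; open, the fingers measure 114 mm over their backs; the gripper's body (76 mm by 85 mm) begins 54 mm behind the grasp point. The pads swing forward as they close: fully open they stand 13 mm farther back than shut.
Start: joints at [63.524, 21.807, 74.336, -0, 83.858, -12.336], TCP at [0.134, 0.533, 0.209] pointing down, gripper open.
Joint ranges: [-178.18, 178.18], [-50.72, 133.34], [12.68, 142.11], [-81.47, 261.47], [9.98, 163.14], [-165.26, 165.26]. Speed limits (degrees/s): [136.94, 136.94, 180, 180, 180, 180].

## Interface

Orientations are given as a 3x3 rotation matrix whose columns are the frame's x, y, z axes.
In Python, from rig import env gives the robot as it stands.
- The arm moves only by the shell command python3 -m jog 'ROWS' [FORCE]. ROWS is JSON, a list of rows, each a list of 5 numbers: the opening, from -1 (shut) to 1 (fully open), so that 0 is half open, then the shift along the tool's x, y, z in m, then the turn about the tool's x in rad. In form: [[claw, dx, dy, dz, yaw], ...]. A call has 1 to 20 rows; each row is the pose to reach, as a shift and turn from the pose commanded when the call began, along the tool's axes at that moment; what a row does not reach only later rows make up. A row lasts 1/10 s, in which the tool goes at most 50 mm and 8.59 degrees, less where a joint would pass 70% of its speed; a pose out of reach is approached as far as the arm can. A call with a gripper value outside its range is refused whole. The fingers move at their own pace and stop on an object; FORCE is the grip in N (left out, the last holds). Time passes only in rows, so rows that repeat a pose let the fingers close. It gives the time, the measured TCP pose, the force and the opening at its end, in the units of the state.
- env.observe(): the state, without advancing time (a new reading comes with each control period).
- env.get_image(name): name is "scene" or "top"; returns the picture (480x640x3 uint8, red, green, blue); there is no depth.
- env.camera_model(name): a dict with "fx", "fy", "cx", "cy" (pixels), "origin" and "orientation" of the camera in the world. Camera axes: x right, y up, looking along -z (the intrinsics and any distortion apply to the point x, -y, -z); pixel columns grow to the right and rows downward; lengths in m; the calibration is good to about 2 mm. A picture is of the moment at which its call begins. camera_model takes no time and is no camera call.
- env.close_job(): hands the job in, once; it reports no verdict.
The state is a dict: "time_s": time; "q": joint angles; "qvel": joint speeds; "joint_efforts": joint torques, N m; "position": TCP position; "tool_rot": TCP orientation; "ft_force": force on the tool from outside, world axes, zero at the start; "wrist_torque": the same for the moment, N m; "grip_width": finger opening in m.
Only numpy, scipy, OpenCV 4.12 (cv2) and the standard library are available. Lean on these libraries where they do the work, as an engineer would, in place of code of your own. Each camera call takes 0.05 s, during which the arm holds its last target.

## Working session

There is one attempt and no reset: what is moved stays moved. The work goes in short steps, Python scripts to look and compute and a shell command to move; the robot and the scene stay as the last step left them, time stands still between calls to the robot, and variables do not carry over. Pictures are saved under pics/ and viewed, and the job is handed in when it is done.

```bash
ls; mkdir -p pics; python3 - <<'E'
from rig import env
import cv2,numpy as np
for n in("scene","top"):
    im=env.get_image(n); cv2.imwrite(f"pics/{n}0.png",im[:,:,::-1]); m=env.camera_model(n); print(n,m)
s=env.observe();print(s)
E
```

```text
pics
scene {'fx': 488.28527361010305, 'fy': 488.28527361010305, 'cx': 327.01660995412533, 'cy': 243.29906251178525, 'origin': array([1.15898654, 0.01351172, 0.73033429]), 'orientation': array([[-0.02499374, -0.73117297,  0.68173411],
       [ 0.99967247, -0.02203345,  0.01301869],
       [ 0.00550204,  0.6818362 ,  0.73148419]])}
top {'fx': 461.6448948270256, 'fy': 461.6448948270256, 'cx': 326.9697293815106, 'cy': 232.07855480742455, 'origin': array([0.36316577, 0.00823942, 1.08297516]), 'orientation': array([[-0.00586607,  0.98458524, -0.17480703],
       [-0.99997563, -0.00511408,  0.00475197],
       [ 0.00378475,  0.17483064,  0.98459125]])}
{'time_s': 0.1, 'q': array([ 6.35234502e+01,  2.18367667e+01,  7.43781053e+01, -5.19842671e-04,
        8.38562650e+01, -1.23362465e+01]), 'qvel': array([ 0.02211801, -0.01753643, -0.05001137,  0.09649393,  0.04829529,
       -0.13760709]), 'joint_efforts': array([ 4.08395354e-03, -4.49215901e+01, -2.31656384e+01, -2.04346857e-04,
        3.68305191e-03,  3.97767212e-05]), 'position': array([0.13424731, 0.53308147, 0.2083905 ]), 'tool_rot': array([[-5.45458029e-04, -9.69700579e-01,  2.44295905e-01],
       [-1.11537558e-03,  2.44296379e-01,  9.69699972e-01],
       [-9.99999229e-01,  2.56448949e-04, -1.21483377e-03]]), 'ft_force': array([0.17295805, 0.29290891, 0.26378981]), 'wrist_torque': array([-0.00344298, -0.00674812,  0.00700299]), 'grip_width': 0.08529354724579494}
```

View pics/scene0.png

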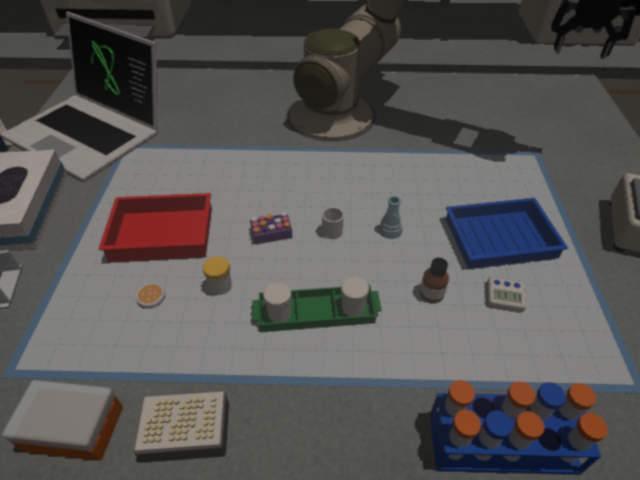

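View pics/top0.png

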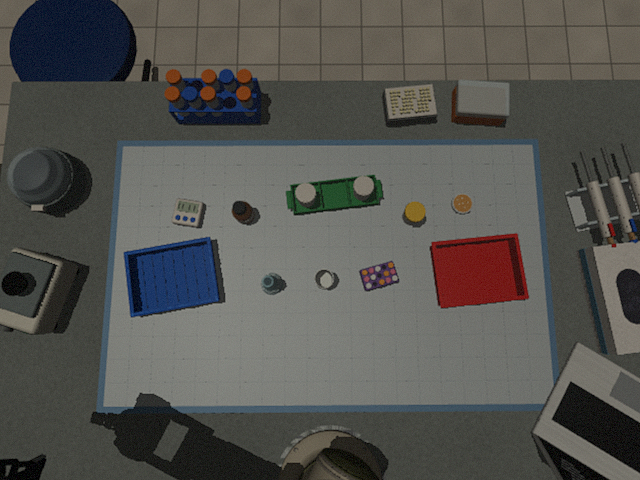

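The overview shows, in top-view pixels:

| Item | Column, row |
|---|---|
| Flask | ~(271,283) |
| Bottle | (242,212) |
| Open pot | (326,280) |
| Sealed pot | (415,212) |
| Dish | (461,204) |
| Blue tray | (172,277) |
| Red tray | (479,270) |
| Carrier | (335,195) |

I'll zoom in next.

```bash
python3 - <<'E'
import cv2,numpy as np
t=cv2.imread("pics/top0.png"); s=cv2.imread("pics/scene0.png")
cv2.imwrite("pics/t_l.png",cv2.resize(t[170:330,110:350],None,fx=3.33,fy=3.33,interpolation=cv2.INTER_CUBIC))
cv2.imwrite("pics/t_r.png",cv2.resize(t[160:320,300:540],None,fx=3.33,fy=3.33,interpolation=cv2.INTER_CUBIC))
E
```

```text
(no output)
```

View pics/t_l.png

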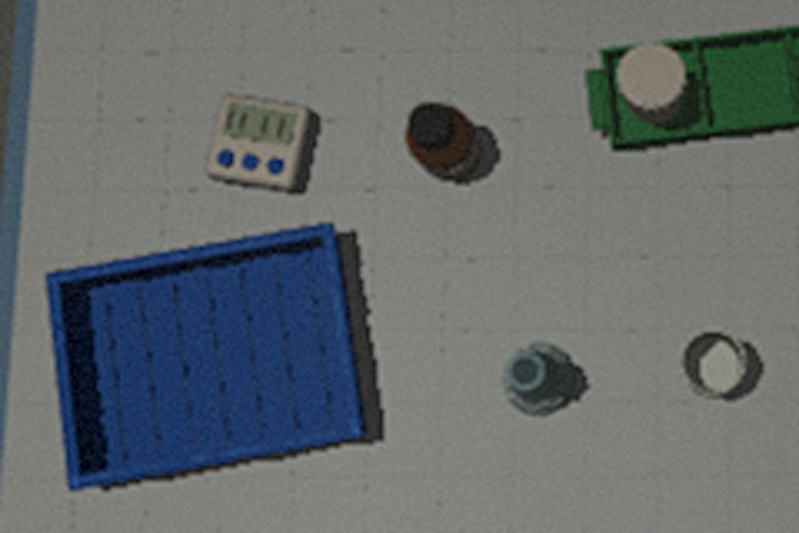

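View pics/t_r.png

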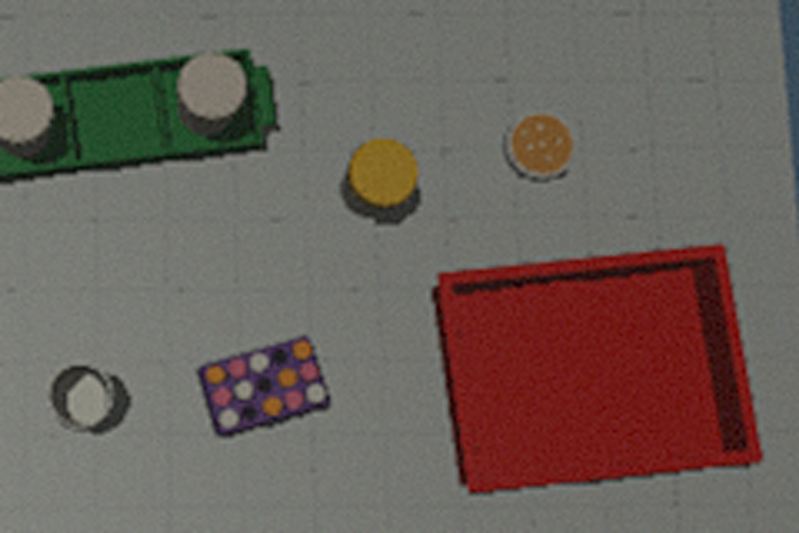

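```bash
cat > h.py <<'E'
import cv2,numpy as np
from rig import env
def cast(n,uv,z):
    m=env.camera_model(n); uv=np.atleast_2d(np.asarray(uv,float))
    d=np.c_[(uv[:,0]-m["cx"])/m["fx"],-(uv[:,1]-m["cy"])/m["fy"],-np.ones(len(uv))]@m["orientation"].T
    o=m["origin"]; return o+d*((z-o[2])/d[:,2])[:,None]
def proj(n,P):
    m=env.camera_model(n); c=(np.atleast_2d(P)-m["origin"])@m["orientation"]
    return np.c_[m["cx"]-m["fx"]*c[:,0]/c[:,2],m["cy"]+m["fy"]*c[:,1]/c[:,2]]
def blob(im,lo,hi,roi,minA=10):
    x0,y0,x1,y1=roi; h=cv2.cvtColor(im,cv2.COLOR_BGR2HSV)
    k=cv2.inRange(h,np.array(lo),np.array(hi)); M=np.zeros_like(k); M[y0:y1,x0:x1]=k[y0:y1,x0:x1]
    cs,_=cv2.findContours(M,cv2.RETR_EXTERNAL,cv2.CHAIN_APPROX_NONE)
    c=max(cs,key=cv2.contourArea); return c
E
python3 - <<'E'
from h import *
T=cv2.imread("pics/top0.png");S=cv2.imread("pics/scene0.png")
def cen(c): m=cv2.moments(c);return (m['m10']/m['m00'],m['m01']/m['m00'])
def rep(name,n,im,lo,hi,roi,z):
    c=blob(im,lo,hi,roi); e=cv2.minEnclosingCircle(c)
    p=cen(c); sc=np.linalg.norm(cast(n,p,z)-cast(n,(p[0]+1,p[1]),z))
    print(name,n,np.round(p,1),"A",cv2.contourArea(c),"eqdia mm",round(2e3*sc*np.sqrt(cv2.contourArea(c)/np.pi)+1e3*sc,1),"xyz",cast(n,p,z).round(4)[0])
rep("yellow","top",T,(18,120,60),(32,255,255),(390,190,440,235),.062)
rep("yellow","scene",S,(18,120,60),(32,255,255),(195,250,240,300),.058)
rep("dish","top",T,(5,80,60),(22,255,255),(440,185,480,220),.014)
rep("dish","scene",S,(5,80,60),(22,255,255),(130,275,175,310),.014)
rep("bcap","top",T,(0,0,0),(180,255,52),(230,198,252,218),.088)
rep("bcap","scene",S,(0,0,0),(180,255,52),(425,255,455,278),.077)
for nm,lo,hi,roi,z in(("blue",(105,100,30),(130,255,255),(115,235,225,320),.035),("red",(0,120,30),(8,255,255),(425,230,530,310),.045),("green",(50,70,20),(85,255,255),(280,170,390,220),.024),("purple",(120,50,20),(150,255,255),(355,255,405,295),.036)):
    c=blob(T,lo,hi,roi); hull=cv2.convexHull(c); w=cast("top",hull[:,0,:],z)[:,:2].astype(np.float32)
    r=cv2.minAreaRect(w*1000); print(nm,np.round(r[0],1),np.round(r[1],1),round(r[2],1),len(c), np.round(cv2.boxPoints(r)).tolist())
for n,im,rois in(("top",T,{"bottle":(225,195,265,230),"flask":(255,265,295,300),"pot":(310,262,345,300),"carr":(280,170,395,220)}),("scene",S,{"bottle":(415,250,460,310),"flask":(370,185,415,245),"pot":(310,195,355,245),"sealed":(190,245,245,300)})):
    for k,(a,b,c,d) in rois.items():
        cv2.imwrite(f"pics/{n}_{k}.png",cv2.resize(im[b:d,a:c],None,fx=8,fy=8,interpolation=cv2.INTER_NEAREST) if k!="carr" else im[b:d,a:c])
E
cd pics; python3 - <<'E'
import cv2,numpy as np
for n,l in(("top",["bottle","flask","pot"]),("scene",["bottle","flask","pot"])):
    ims=[cv2.resize(cv2.imread(f"{n}_{k}.png"),None,fx=.75,fy=.75) for k in l]
    H=max(i.shape[0] for i in ims); cv2.imwrite(f"m_{n}.png",np.hstack([cv2.copyMakeBorder(cv2.convertScaleAbs(i,alpha=1.6),0,H-i.shape[0],0,4,cv2.BORDER_CONSTANT) for i in ims]))
E
```

```text
yellow top [414.6 211.5] A 304.0 eqdia mm 46.9 xyz [ 0.5908 -0.1954  0.062 ]
yellow scene [215.8 267.4] A 434.0 eqdia mm 44.0 xyz [ 0.5976 -0.1967  0.058 ]
dish top [462.3 202.7] A 224.0 eqdia mm 42.6 xyz [ 0.6222 -0.3197  0.014 ]
dish scene [149.4 293.2] A 323.0 eqdia mm 38.8 xyz [ 0.6257 -0.3204  0.014 ]
bcap top [242.2 209. ] A 220.5 eqdia mm 39.2 xyz [0.5926 0.1902 0.088 ]
bcap scene [438.2 267.6] A 224.0 eqdia mm 31.4 xyz [0.6023 0.1979 0.077 ]
blue [449.8 357. ] [149.4 199.9] 10.1 299 [[359.0, 442.0], [394.0, 246.0], [541.0, 272.0], [506.0, 469.0]]
red [ 459.1 -337.3] [149.5 203.3] 5.6 317 [[375.0, -243.0], [395.0, -446.0], [543.0, -431.0], [523.0, -229.0]]
green [642.  -14.7] [ 74.2 226.5] 6.9 346 [[592.0, 93.0], [619.0, -132.0], [692.0, -123.0], [665.0, 102.0]]
purple [ 448.4 -113.6] [48.6 79.3] 15.6 202 [[414.0, -82.0], [436.0, -158.0], [482.0, -145.0], [461.0, -69.0]]
```

View pics/m_top.png

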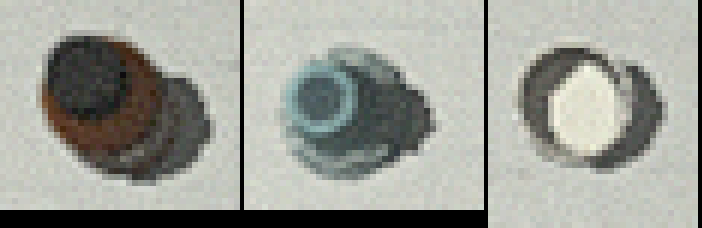

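View pics/m_scene.png

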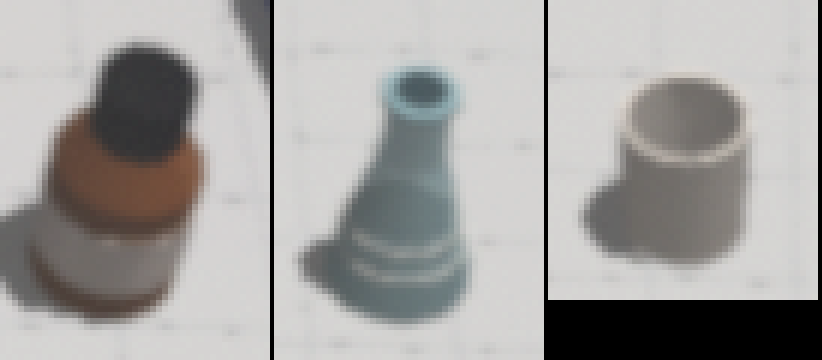

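```bash
cat pics/../h.py >/dev/null; python3 - <<'E'
from h import *
P=lambda n,uv,z:cast(n,uv,z)[:,:2].round(4).tolist()
print("cap",P("top",(238.8,207.2),.088),P("scene",(439.2,262.3),.088))
print("lip",P("top",(267.3,280.7),.086),P("scene",(394,200.2),.086))
print("pot",P("top",(324.7,278.8),.052),P("scene",(332.3,214.2),.052))
s=3.33
b=np.array([(47,273),(332,224),(363,438),(72,488)])/s+(110,170)-.5
r=np.array([(440,272),(724,245),(762,462),(470,492)])/s+(300,160)-.5
for n,q,z in(("blue",b,.035),("red",r,.045)):
    w=cast("top",q,z)[:,:2]; print(n,(w*1e3).round(0).tolist(),"c",w.mean(0).round(4),"sides",[round(float(np.linalg.norm(w[i]-w[(i+1)%4])*1e3)) for i in range(4)])
T=cv2.imread("pics/top0.png");S=cv2.imread("pics/scene0.png")
for n,im,rois in(("top",T,((293,180,320,210),(350,174,380,205))),("scene",S,((262,280,293,322),(338,275,372,316)))):
    for a in rois:
        x0,y0,x1,y1=a; h=cv2.cvtColor(im,cv2.COLOR_BGR2HSV)[y0:y1,x0:x1]; k=((h[...,2]>130)&(h[...,1]<50)).astype(np.uint8)
        ys,xs=np.nonzero(k); print(n,a,len(xs),xs.min()+x0,xs.max()+x0,ys.min()+y0,ys.max()+y0,P(n,(xs.mean()+x0,ys.mean()+y0),.065), im[(y0+y1)//2-4,(x0+x1)//2])
for n,im in(("t",T[230:325,110:235]),("s",S[190:275,430:575])): cv2.imwrite(f"pics/bl_{n}.png",cv2.convertScaleAbs(cv2.resize(im,None,fx=5.5,fy=5.5,interpolation=cv2.INTER_CUBIC),alpha=1.5))
for n,im in(("s",S[185:270,90:225]),): cv2.imwrite(f"pics/rd_{n}.png",cv2.convertScaleAbs(cv2.resize(im,None,fx=5.5,fy=5.5,interpolation=cv2.INTER_CUBIC),alpha=1.5))
E
```

```text
cap [[0.5966, 0.1978]] [[0.5996, 0.1981]]
lip [[0.4346, 0.1325]] [[0.4386, 0.1309]]
pot [[0.4405, 0.0089]] [[0.4465, 0.0101]]
blue [[507.0, 468.0], [540.0, 274.0], [393.0, 247.0], [361.0, 441.0]] c [0.4502 0.3576] sides [197, 149, 196, 148]
red [[525.0, -235.0], [543.0, -431.0], [395.0, -445.0], [377.0, -248.0]] c [ 0.46   -0.3399] sides [197, 148, 198, 149]
top (293, 180, 320, 210) 153 296 314 184 201 [[0.6354, 0.0535]] [110 124 128]
top (350, 174, 380, 205) 45 355 372 177 193 [[0.6524, -0.0802]] [113 122 130]
scene (262, 280, 293, 322) 597 262 292 280 302 [[0.65, -0.0816]] [132 139 149]
scene (338, 275, 372, 316) 586 338 371 275 297 [[0.6341, 0.0519]] [131 139 149]
```

View pics/bl_s.png

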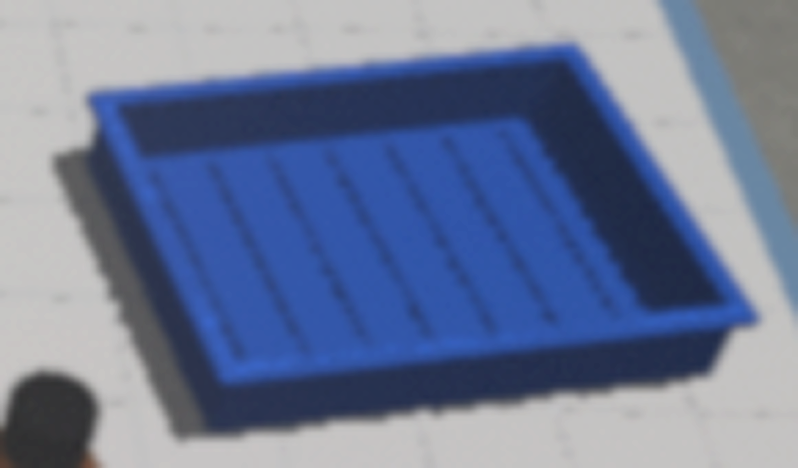

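View pics/rd_s.png

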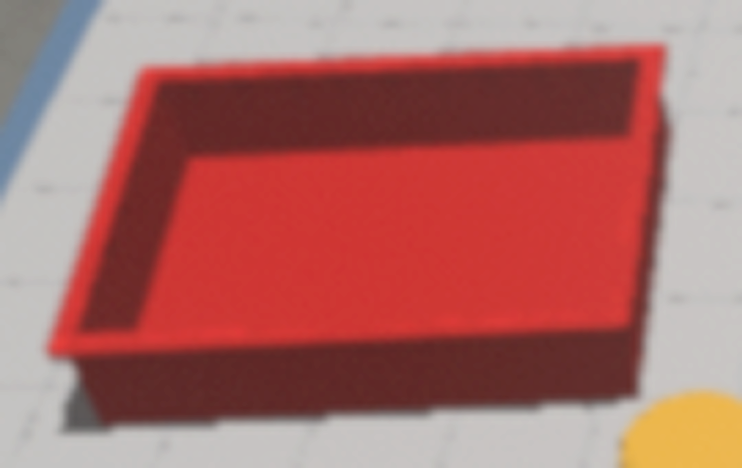

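View pics/bl_t.png

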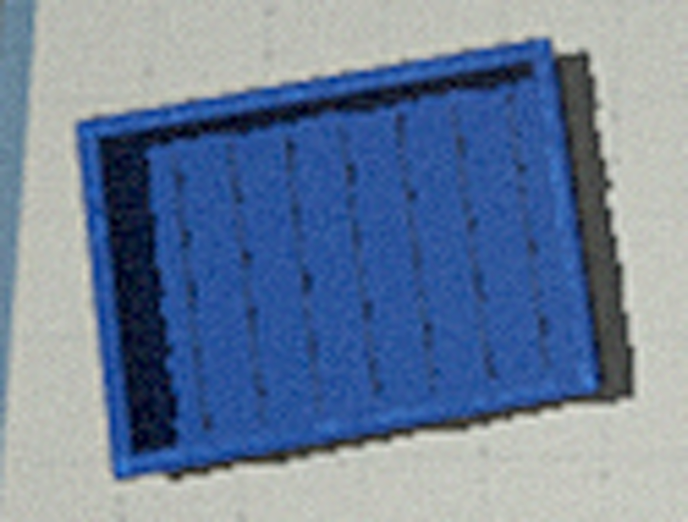

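```bash
cat >> h.py <<'E'
def to(x,y,z,psi=None):
    s=env.observe(); R=s["tool_rot"]; p=s["position"]
    cur=np.degrees(np.arctan2(R[1,2],R[0,2]))
    d=R.T@(np.array([x,y,z])-p)
    print("t",round(s["time_s"],2),"pos",p.round(4),"psi",round(cur,2),"q6",round(s["q"][5],1),"w",round(s["grip_width"],4),"ft",s["ft_force"].round(1),"-> shift",d.round(4), "" if psi is None else "yaw sign: tool x=down; psi change deg %.2f -> yaw rad %.4f"%(psi-cur,-np.radians(psi-cur)))
E
python3 - <<'E'
from h import *
s=5.5
b=np.array([(90,97),(578,45),(757,320),(222,382)])/s+(430,190)-.5
r=np.array([(143,68),(665,45),(632,325),(50,352)])/s+(90,185)-.5
for n,q,z in(("blue",b,.035),("red",r,.045)):
    w=cast("scene",q,z)[:,:2]; print(n,(w*1e3).round(0).tolist(),"c",w.mean(0).round(4),"sides",[round(float(np.linalg.norm(w[i]-w[(i+1)%4])*1e3)) for i in range(4)])
to(.4366,.1317,.14)
E
```

```text
blue [[400.0, 247.0], [364.0, 442.0], [509.0, 467.0], [543.0, 273.0]] c [0.454  0.3571] sides [198, 146, 197, 146]
red [[400.0, -446.0], [381.0, -249.0], [528.0, -233.0], [547.0, -431.0]] c [ 0.4641 -0.3397] sides [197, 148, 198, 147]
t 0.1 pos [0.1342 0.5331 0.2084] psi 75.86 q6 -12.3 w 0.0853 ft [0.2 0.3 0.3] -> shift [ 0.0687 -0.3913 -0.3153]
```

```bash
python3 -m jog '[[1,0.02,-0.10,-0.08,0],[1,0.04,-0.20,-0.16,0],[1,0.05,-0.30,-0.24,0],[1,0.06,-0.36,-0.29,0],[1,0.068,-0.391,-0.315,0],[1,0.068,-0.391,-0.315,0],[1,0.068,-0.391,-0.315,0],[1,0.068,-0.391,-0.315,0],[1,0.068,-0.391,-0.315,0],[1,0.068,-0.391,-0.315,0],[1,0.068,-0.391,-0.315,0],[1,0.068,-0.391,-0.315,0],[1,0.068,-0.391,-0.315,0],[1,0.068,-0.391,-0.315,0]]' 30; python3 - <<'E'
from h import *
to(.4366,.1317,.076)
cv2.imwrite("pics/a1.png",env.get_image("scene")[120:420,250:650,::-1])
E
```

```text
time_s: 1.5
position: [0.4358, 0.1334, 0.1411]
tool_rot: [[-0.0, -0.97, 0.243], [0.0, 0.243, 0.97], [-1.0, 0.0, 0.0]]
ft_force: [0.4, 0.7, 0.2]
grip_width: 0.0852
t 1.5 pos [0.4358 0.1334 0.1411] psi 75.96 q6 -73.9 w 0.0852 ft [0.4 0.7 0.2] -> shift [ 0.0651 -0.0012 -0.0015]
```

View pics/a1.png

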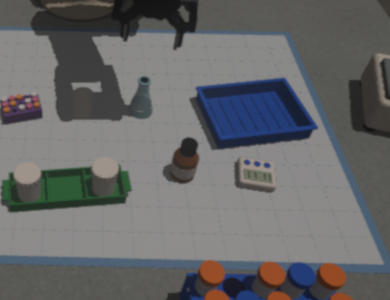

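```bash
python3 - <<'E'
from h import *
s=env.observe();p=s["position"];z=s["tool_rot"][:,2]
print(s["q"].round(1),s["qvel"].round(1))
for k in(-.043,.043): print(proj("scene",p+z*k+[0,0,-.005])-[250,120])
print(proj("scene",p)-[250,120])
cv2.imwrite("pics/a2.png",env.get_image("scene")[...,::-1]);cv2.imwrite("pics/a2t.png",env.get_image("top")[...,::-1])
E
```

```text
[  2.1  16.4  95.1   0.   68.5 -73.9] [-0.2  0.1 -0.2 -0.1  0.  -0.2]
[[125.78348955  55.57800932]]
[[170.66533108  63.52458968]]
[[148.33515044  57.46085353]]
```

View pics/a2.png

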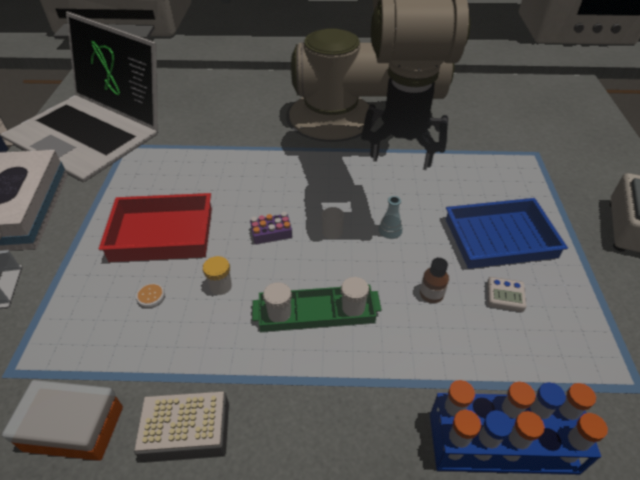

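View pics/a2t.png

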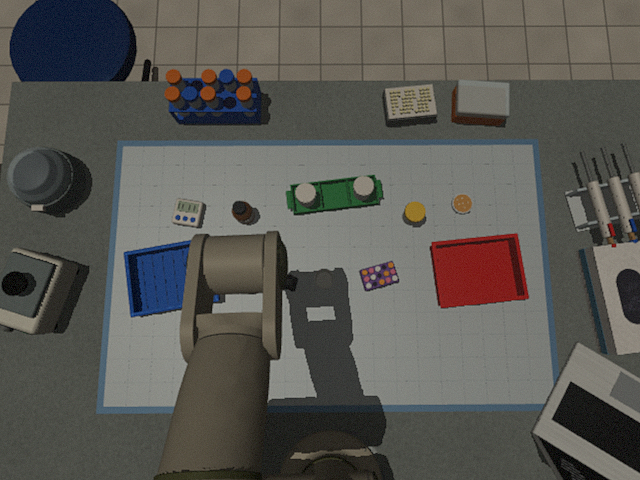

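```bash
python3 - <<'E'
from h import *
s=env.observe();p=s["position"];R=s["tool_rot"]
im=cv2.imread("pics/a2.png")
c=cv2.convertScaleAbs(cv2.resize(im[80:240,330:480],None,fx=4,fy=4,interpolation=cv2.INTER_CUBIC),alpha=2.2)
for q in [p]+[p+R@np.array([a,b,k]) for k in(-.043,.043) for a in(.014,.001) for b in(-.011,.011)]:
    u=(proj("scene",q)[0]-[330,80])*4; cv2.circle(c,tuple(int(v) for v in u),3,(0,0,255),-1)
cv2.imwrite("pics/a3.png",c)
E
```

```text
(no output)
```

View pics/a3.png

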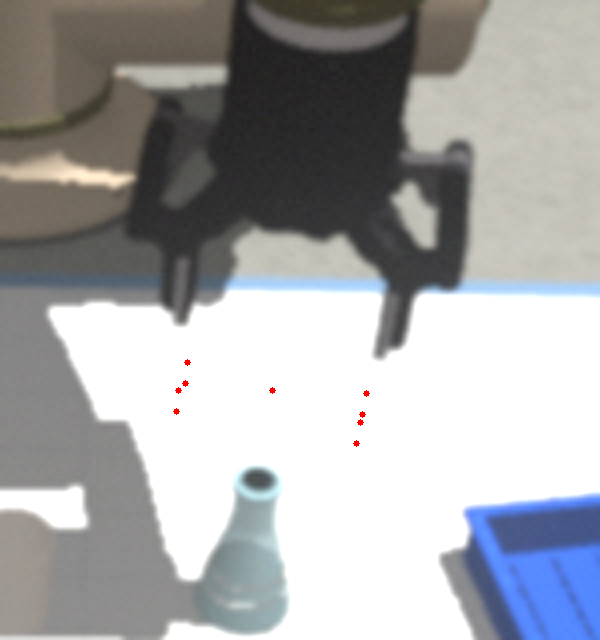

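```bash
python3 -m jog '[[-1,0,0,0,0],[-1,0,0,0,0],[-1,0,0,0,0],[-1,0,0,0,0],[-1,0,0,0,0],[-1,0,0,0,0],[-1,0,0,0,0],[-1,0,0,0,0],[-1,0,0,0,0]]' 30; python3 - <<'E'
from h import *
s=env.observe();p=s["position"];R=s["tool_rot"]
im=env.get_image("scene")[:,:,::-1].copy()
c=cv2.convertScaleAbs(cv2.resize(im[80:240,330:480],None,fx=4,fy=4,interpolation=cv2.INTER_CUBIC),alpha=2.2)
print(s["grip_width"],proj("scene",[[0,0,0]]))
for q in [p]+[p+R@np.array([a,b,k]) for k in(0,) for a in(.014,) for b in(-.011,.011)]:
    u=(proj("scene",q)[0]-[330,80])*4; cv2.circle(c,tuple(int(v) for v in u),3,(0,0,255),-1)
cv2.imwrite("pics/a4.png",c)
E
```

```text
time_s: 2.55
position: [0.4366, 0.1323, 0.1409]
tool_rot: [[-0.0, -0.97, 0.244], [-0.0, 0.244, 0.97], [-1.0, 0.0, -0.0]]
ft_force: [-0.6, -0.8, 0.9]
grip_width: -0.0001
-8.261288040470702e-05 [[331.23461365 114.36428519]]
```

View pics/a4.png

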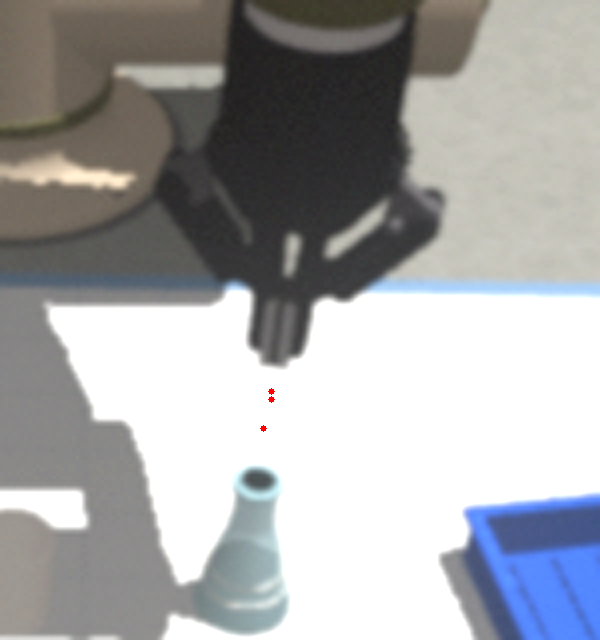

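```bash
python3 -m jog '[[-1,0,-0.04,-0.005,0],[-1,0.02,-0.088,-0.011,0],[-1,0.06,-0.088,-0.011,0],[-1,0.09,-0.088,-0.011,0],[-1,0.1,-0.088,-0.011,0],[-1,0.105,-0.088,-0.011,0],[-1,0.108,-0.088,-0.011,0],[-1,0.11,-0.088,-0.011,0],[-1,0.11,-0.088,-0.011,0]]' 30; python3 - <<'E'
from h import *
s=env.observe();p=s["position"];R=s["tool_rot"]
for n in("scene","top"):
    im=env.get_image(n)[:,:,::-1].copy(); q=proj(n,p+R@np.array([.014,0,0]))[0]; print(n,q)
    x,y=[int(v) for v in q]; a,b=max(0,x-75),max(0,y-75)
    c=cv2.convertScaleAbs(cv2.resize(im[b:b+150,a:a+150],None,fx=4,fy=4,interpolation=cv2.INTER_CUBIC),alpha=1.6)
    cv2.circle(c,(int((q[0]-a)*4),int((q[1]-b)*4)),4,(0,0,255),-1)
    cv2.imwrite(f"pics/b_{n}.png",c)
E
```

```text
time_s: 3.5
position: [0.5196, 0.1003, 0.0318]
tool_rot: [[0.002, -0.97, 0.244], [-0.0, 0.244, 0.97], [-1.0, -0.002, 0.0]]
ft_force: [0.3, 0.6, 0.6]
grip_width: 0.0
scene [377.46820429 253.65253267]
top [285.35670539 246.10380835]
```

View pics/b_scene.png

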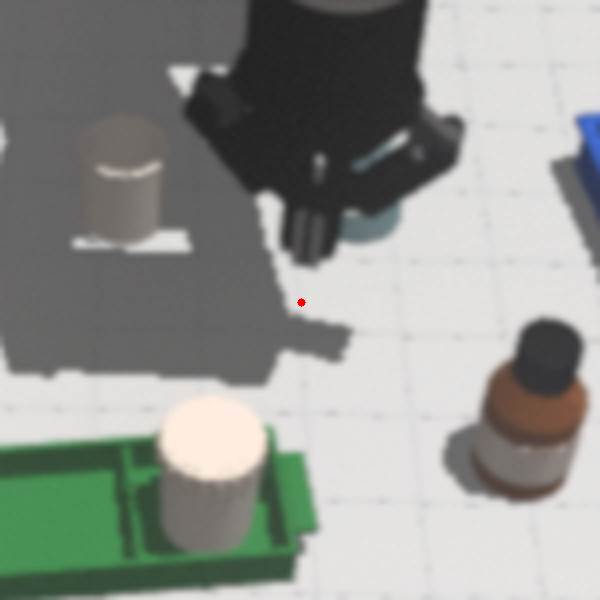

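View pics/b_top.png

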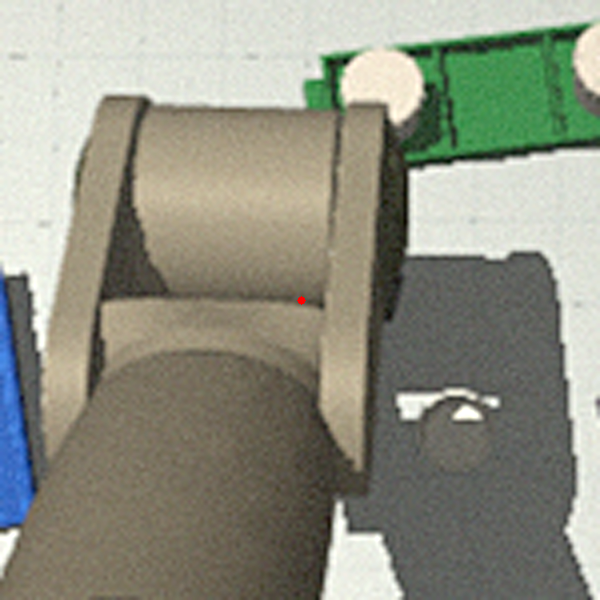

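```bash
python3 -m jog '[[-1,0.004,0,0,0],[-1,0.008,0,0,0],[-1,0.012,0,0,0],[-1,0.015,0,0,0],[-1,0.017,0,0,0],[-1,0.018,0,0,0],[-1,0.018,0,0,0],[-1,0.018,0,0,0]]' 30; python3 - <<'E'
from h import *
s=env.observe();p=s["position"];R=s["tool_rot"];print(s["ft_force"])
for n in("scene",):
    im=env.get_image(n)[:,:,::-1].copy(); q=proj(n,p+R@np.array([.014,0,0]))[0]; print(n,q)
    x,y=[int(v) for v in q]; a,b=max(0,x-75),max(0,y-75)
    c=cv2.convertScaleAbs(cv2.resize(im[b:b+150,a:a+150],None,fx=4,fy=4,interpolation=cv2.INTER_CUBIC),alpha=1.6)
    cv2.circle(c,(int((q[0]-a)*4),int((q[1]-b)*4)),4,(0,0,255),-1)
    cv2.imwrite(f"pics/b2_{n}.png",c)
E
```

```text
time_s: 4.4
position: [0.5193, 0.1002, 0.013]
tool_rot: [[0.0, -0.97, 0.244], [-0.0, 0.244, 0.97], [-1.0, -0.0, 0.0]]
ft_force: [0.5, 0.5, 0.5]
grip_width: 0.0005
[0.51793421 0.50265285 0.48822297]
scene [376.65741277 259.81977919]
```

View pics/b2_scene.png

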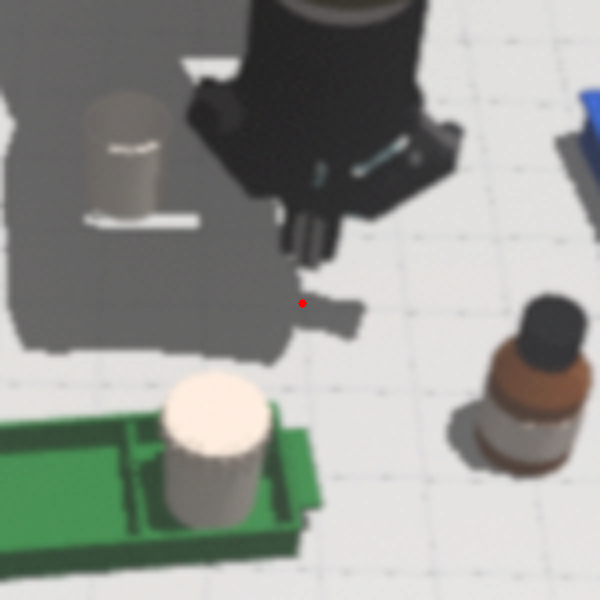

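The tip shows about 9 px above where it should be, and its shadow doesn't meet it. There is also no contact at TCP z=0.013, so the stated tool offset disagrees with reality. I'll find the bench by careful touch.

```bash
python3 -m jog '[[-1,0.002,0,0,0],[-1,0.004,0,0,0],[-1,0.006,0,0,0],[-1,0.008,0,0,0],[-1,0.009,0,0,0],[-1,0.01,0,0,0],[-1,0.01,0,0,0]]'; python3 -m jog '[[-1,0.002,0,0,0],[-1,0.003,0,0,0],[-1,0.004,0,0,0],[-1,0.005,0,0,0],[-1,0.006,0,0,0],[-1,0.006,0,0,0]]'
```

```text
time_s: 5.15
position: [0.5192, 0.1002, 0.0028]
tool_rot: [[-0.0, -0.97, 0.244], [0.0, 0.244, 0.97], [-1.0, 0.0, -0.0]]
ft_force: [-0.5, -0.9, 0.7]
grip_width: -0.0001
time_s: 5.75
position: [0.5191, 0.1002, -0.0032]
tool_rot: [[-0.0, -0.97, 0.244], [0.0, 0.244, 0.97], [-1.0, 0.0, -0.0]]
ft_force: [-0.2, 0.3, -0.2]
grip_width: 0.0001
```

```bash
python3 -m jog '[[-1,0.001,0,0,0],[-1,0.002,0,0,0],[-1,0.003,0,0,0],[-1,0.004,0,0,0],[-1,0.004,0,0,0]]';  python3 - <<'E'
from h import *
s=env.observe();p=s["position"];R=s["tool_rot"];print(s["ft_force"])
for n in("scene",):
    im=env.get_image(n)[:,:,::-1].copy(); q=proj(n,p+R@np.array([.014,0,0]))[0]; print(n,q)
    x,y=[int(v) for v in q]; a,b=max(0,x-50),max(0,y-50)
    c=cv2.convertScaleAbs(cv2.resize(im[b:b+100,a:a+100],None,fx=6,fy=6,interpolation=cv2.INTER_CUBIC),alpha=1.6)
    cv2.circle(c,(int((q[0]-a)*6),int((q[1]-b)*6)),4,(0,0,255),-1); print(a,b)
    cv2.imwrite(f"pics/b3_{n}.png",c)
E
```

```text
time_s: 6.25
position: [0.5191, 0.1002, -0.0072]
tool_rot: [[-0.0, -0.97, 0.244], [-0.0, 0.244, 0.97], [-1.0, 0.0, -0.0]]
ft_force: [-0.6, -0.4, -0.1]
grip_width: 0.0002
[-0.56970284 -0.37610729 -0.11077158]
scene [375.84673473 266.35577671]
325 216
```

View pics/b3_scene.png

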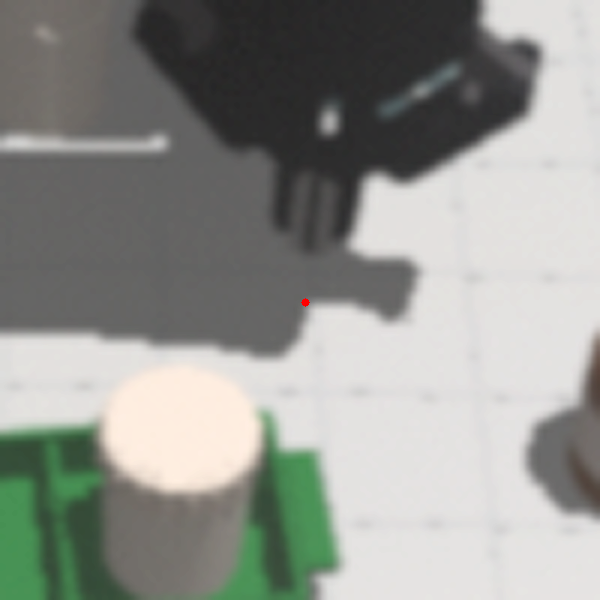

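```bash
for i in 1; do python3 -m jog '[[-1,0.001,0,0,0],[-1,0.002,0,0,0],[-1,0.003,0,0,0],[-1,0.003,0,0,0]]' | egrep 'pos|ft'; done; python3 -m jog '[[-1,0.001,0,0,0],[-1,0.002,0,0,0],[-1,0.002,0,0,0]]' | egrep 'pos|ft'; python3 -m jog '[[-1,0.001,0,0,0],[-1,0.002,0,0,0],[-1,0.002,0,0,0]]' | egrep 'pos|ft'
```

```text
position: [0.5191, 0.1002, -0.0102]
ft_force: [0.6, 0.0, 0.5]
position: [0.5191, 0.1002, -0.0122]
ft_force: [0.9, -0.2, -0.8]
position: [0.5191, 0.1002, -0.0142]
ft_force: [-0.2, -0.3, 0.5]
```

```bash
python3 - <<'E'
from h import *
print(cast("scene",(377.2,257.7),.005))
E
```

```text
[[0.51892132 0.10079218 0.005     ]]
```

```bash
python3 -m jog '[[-1,0.001,0,0,0],[-1,0.002,0,0,0],[-1,0.002,0,0,0]]' | egrep 'pos|ft'; python3 -m jog '[[-1,0.001,0,0,0],[-1,0.002,0,0,0],[-1,0.002,0,0,0]]' | egrep 'pos|ft'; python3 - <<'E'
from h import *
im=env.get_image("scene")[:,:,::-1].copy()
cv2.imwrite("pics/b4.png",cv2.convertScaleAbs(cv2.resize(im[216:316,325:425],None,fx=6,fy=6,interpolation=cv2.INTER_CUBIC),alpha=1.6))
E
```

```text
position: [0.5191, 0.1002, -0.0162]
ft_force: [-0.5, 0.4, -1.2]
position: [0.5191, 0.1002, -0.0182]
ft_force: [0.8, 0.3, -0.4]
```

View pics/b4.png

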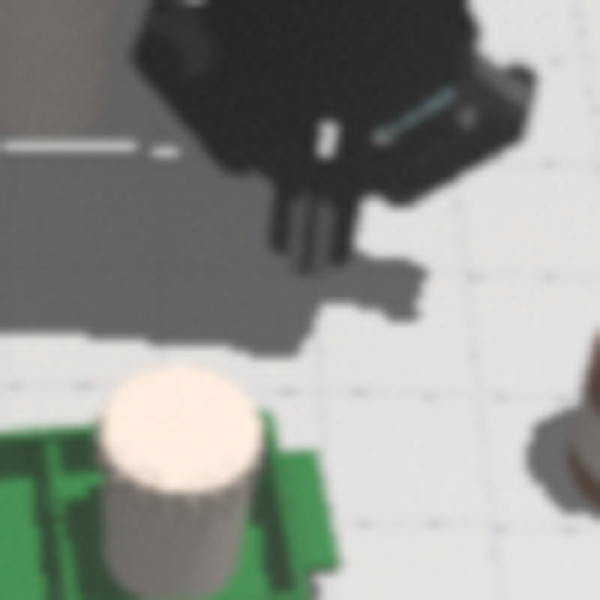

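```bash
python3 - <<'E'
from h import *
for z in (0,.01,.02,.03,.04): print(z,proj("scene",[.5191,.1002,z])[0].round(1))
E
```

```text
0 [376.7 259.4]
0.01 [377.1 256.1]
0.02 [377.5 252.7]
0.03 [377.9 249.3]
0.04 [378.4 245.8]
```

```bash
python3 -m jog '[[-1,0.001,0,0,0],[-1,0.002,0,0,0],[-1,0.003,0,0,0],[-1,0.003,0,0,0]]' | egrep 'pos|ft'; python3 -m jog '[[-1,0.001,0,0,0],[-1,0.002,0,0,0],[-1,0.002,0,0,0]]' | egrep 'pos|ft'
```

```text
position: [0.5191, 0.1002, -0.0212]
ft_force: [-0.2, -1.0, -0.4]
position: [0.5193, 0.1002, -0.0224]
ft_force: [-2.9, -1.3, 9.5]
```

```bash
python3 -m jog '[[-1,0.001,0,0,0],[-1,0.0015,0,0,0],[-1,0.0015,0,0,0]]' | egrep 'pos|ft'; python3 -m jog '[[-1,0.001,0,0,0],[-1,0.001,0,0,0]]' | egrep 'pos|ft';python3 -m jog '[[-1,0.001,0,0,0],[-1,0.001,0,0,0]]' | egrep 'pos|ft'
```

```text
position: [0.5193, 0.1002, -0.0224]
ft_force: [-7.5, -1.4, 25.8]
position: [0.5194, 0.1002, -0.0225]
ft_force: [-10.1, -1.0, 36.8]
position: [0.5194, 0.1002, -0.0226]
ft_force: [-13.8, -0.9, 47.5]
```

Bench contact comes at reported z = -0.0223, and it should be +0.014 with the jaws shut. The reported height therefore reads about 36 mm low relative to the real tip, so I'll use z_true = z_rep + 0.036. Next I back off, go above the flask, and check x and y in the image.

```bash
sed -i 's/d=R.T@(np.array(\[x,y,z\])-p)/p=p+[0,0,.0363]; d=R.T@(np.array([x,y,z])-p)/' h.py; python3 -m jog '[[-1,-0.02,0,0,0],[-1,-0.06,0,0,0],[-1,-0.1,0,0,0],[0.6,-0.13,0,0,0],[0.6,-0.13,0.04,0.005,0],[0.6,-0.13,0.08,0.01,0],[0.6,-0.13,0.088,0.011,0],[0.6,-0.13,0.088,0.011,0],[0.6,-0.13,0.088,0.011,0],[0.6,-0.13,0.088,0.011,0],[0.6,-0.13,0.088,0.011,0]]'; python3 - <<'E'
from h import *
to(.4366,.1317,.076)
s=env.observe();p=s["position"]+[0,0,.0363];R=s["tool_rot"]
im=env.get_image("scene")[:,:,::-1].copy()
c=cv2.convertScaleAbs(cv2.resize(im[110:260,320:470],None,fx=4,fy=4,interpolation=cv2.INTER_CUBIC),alpha=2.2)
w=s["grip_width"]/2
for q in [p]+[p+R@np.array([a,b,k]) for k in(-w,w) for a in(.01,) for b in(-.011,.011)]:
    u=(proj("scene",q)[0]-[320,110])*4; cv2.circle(c,tuple(int(v) for v in u),3,(0,0,255),-1)
cv2.imwrite("pics/a5.png",c)
E
```

```text
time_s: 10.45
position: [0.4374, 0.132, 0.1032]
tool_rot: [[0.0, -0.97, 0.245], [-0.0, 0.245, 0.97], [-1.0, -0.0, -0.0]]
ft_force: [-0.3, -1.6, 0.2]
grip_width: 0.0682
t 10.45 pos [0.4374 0.132  0.1395] psi 75.82 q6 -73.9 w 0.0682 ft [-0.3 -1.6  0.2] -> shift [ 0.0635  0.0007 -0.0005]
```

View pics/a5.png

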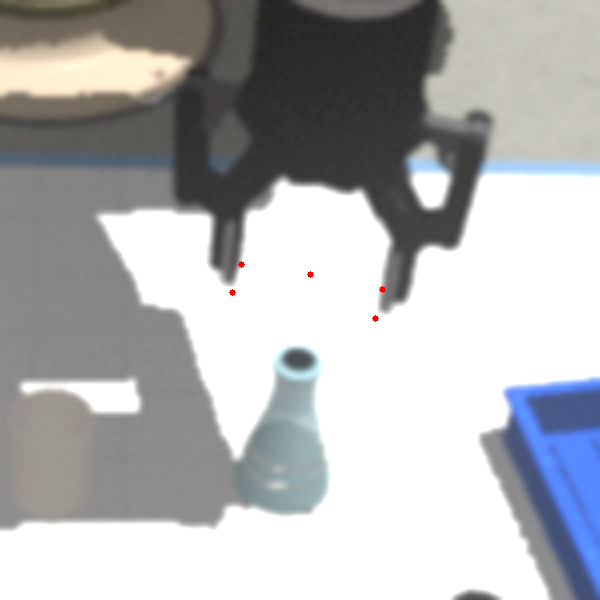

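```bash
python3 -m jog '[[0.6,0.02,0,0,0],[0.6,0.04,0,0,0],[0.6,0.055,0,0,0],[0.6,0.063,0,0,0],[0.6,0.063,0,0,0],[0,0.063,0,0,0],[-0.3,0.063,0,0,0],[-0.6,0.063,0,0,0],[-1,0.063,0,0,0],[-1,0.063,0,0,0],[-1,0.063,0,0,0],[-1,0.063,0,0,0],[-1,0.063,0,0,0]]' 30; python3 - <<'E'
from h import *
im=env.get_image("scene")[:,:,::-1].copy()
c=cv2.convertScaleAbs(cv2.resize(im[110:260,320:470],None,fx=4,fy=4,interpolation=cv2.INTER_CUBIC),alpha=1.8)
cv2.imwrite("pics/a6.png",c)
E
```

```text
time_s: 11.8
position: [0.4369, 0.1323, 0.041]
tool_rot: [[0.001, -0.97, 0.244], [-0.0, 0.244, 0.97], [-1.0, -0.001, 0.0]]
ft_force: [-1.1, -0.5, 5.2]
grip_width: 0.0196
```

View pics/a6.png

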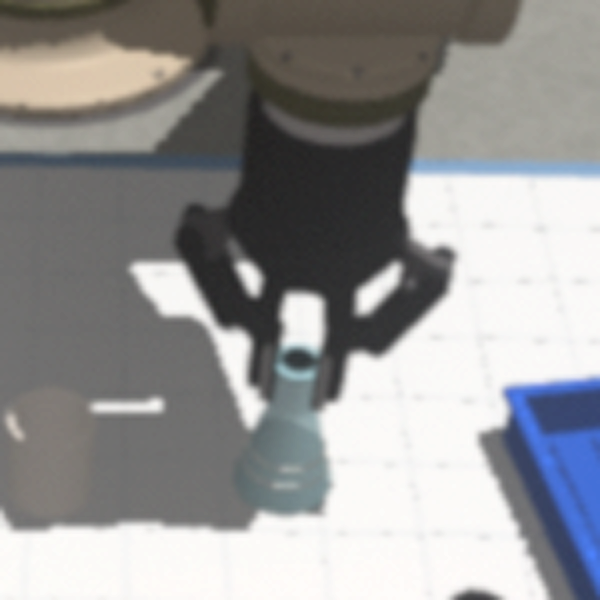

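```bash
python3 -m jog '[[-1,-0.01,0,0,0],[-1,-0.03,0,0,0],[-1,-0.05,0,0,0],[-1,-0.07,0,0,0],[-1,-0.08,0,0,0],[-1,-0.08,0,0,0],[-1,-0.08,0,0,0]]'; python3 - <<'E'
from h import *
to(.4444,.4014,.155)
E
```

```text
time_s: 12.55
position: [0.4362, 0.1323, 0.12]
tool_rot: [[-0.001, -0.97, 0.244], [-0.0, 0.244, 0.97], [-1.0, 0.001, -0.0]]
ft_force: [0.3, -0.0, -0.6]
grip_width: 0.0199
t 12.55 pos [0.4362 0.1323 0.1563] psi 75.86 q6 -73.9 w 0.0199 ft [ 0.3 -0.  -0.6] -> shift [0.0013 0.0578 0.2629]
```

```bash
python3 -m jog '[[-1,0,0.002,0.01,0],[-1,0,0.006,0.03,0],[-1,0,0.013,0.06,0],[-1,0,0.02,0.09,0],[-1,0,0.026,0.12,0],[-1,0,0.033,0.15,0],[-1,0,0.04,0.18,0],[-1,0,0.046,0.21,0],[-1,0,0.051,0.235,0],[-1,0,0.056,0.253,0],[-1,0,0.058,0.261,0],[-1,0,0.058,0.263,0],[-1,0,0.058,0.263,0],[-1,0,0.058,0.263,0]]'; python3 - <<'E'
from h import *
to(.4444,.4014,.0815)
cv2.imwrite("pics/a7.png",cv2.convertScaleAbs(env.get_image("scene")[:,:,::-1],alpha=1.4))
E
```

```text
time_s: 13.95
position: [0.4446, 0.4008, 0.1203]
tool_rot: [[-0.0, -0.97, 0.245], [-0.0, 0.245, 0.97], [-1.0, 0.0, -0.0]]
ft_force: [-0.1, 0.1, -0.4]
grip_width: 0.0201
t 13.95 pos [0.4446 0.4008 0.1566] psi 75.81 q6 -45.1 w 0.0201 ft [-0.1  0.1 -0.4] -> shift [0.0751 0.0003 0.0005]
```

View pics/a7.png

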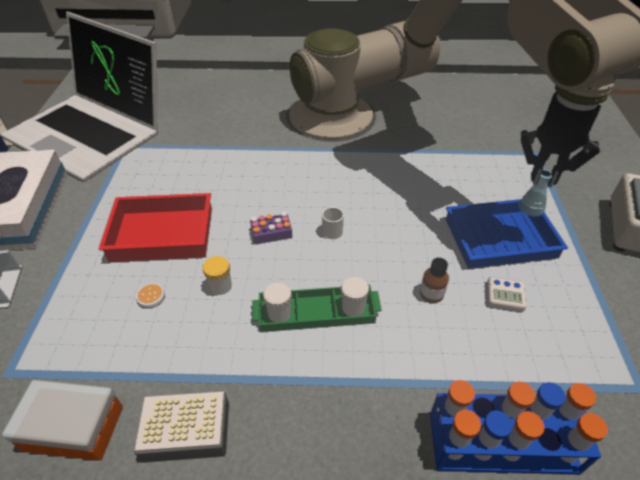

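```bash
python3 -m jog '[[-1,0.015,0,0,0],[-1,0.03,0,0,0],[-1,0.045,0,0,0],[-1,0.058,0,0,0],[-1,0.066,0,0,0],[-1,0.07,0,0,0],[-1,0.072,0,0,0],[-1,0.073,0,0,0],[-1,0.073,0,0,0],[-1,0.073,0,0,0]]'; python3 -m jog '[[-1,0.001,0,0,0],[-1,0.0015,0,0,0],[-1,0.0015,0,0,0],[-1,0.0015,0,0,0]]'
```

```text
time_s: 15.0
position: [0.4447, 0.4017, 0.0478]
tool_rot: [[0.001, -0.97, 0.244], [0.0, 0.244, 0.97], [-1.0, -0.0, 0.001]]
ft_force: [-0.5, 0.6, -0.8]
grip_width: 0.0197
time_s: 15.4
position: [0.4446, 0.4016, 0.0459]
tool_rot: [[0.0, -0.97, 0.244], [-0.0, 0.244, 0.97], [-1.0, -0.0, -0.0]]
ft_force: [0.8, -0.1, -1.3]
grip_width: 0.0201
```

```bash
python3 -m jog '[[-1,0.0005,0,0,0],[-1,0.001,0,0,0],[-1,0.0015,0,0,0],[-1,0.0015,0,0,0]]'|egrep 'pos|ft';  python3 -m jog '[[-1,0.0005,0,0,0],[-1,0.001,0,0,0],[-1,0.001,0,0,0]]'|egrep 'pos|ft'
```

```text
position: [0.4446, 0.4016, 0.0451]
ft_force: [-1.8, -1.7, 6.0]
position: [0.4448, 0.4017, 0.0451]
ft_force: [-3.4, -3.3, 13.3]
```

```bash
python3 -m jog '[[-1,-0.001,0,0,0],[-0.5,-0.001,0,0,0],[-0.4,-0.001,0,0,0],[-0.2,-0.001,0,0,0],[0.1,-0.001,0,0,0],[0.1,-0.001,0,0,0],[0.1,-0.001,0,0,0],[0.1,-0.01,0,0,0],[0.1,-0.03,0,0,0],[0.1,-0.06,0,0,0],[0.1,-0.09,0,0,0],[0.1,-0.09,0,0,0],[0.1,-0.09,0,0,0]]'; python3 - <<'E'
from h import *
to(.598,.198,.155)
cv2.imwrite("pics/a8.png",cv2.convertScaleAbs(cv2.resize(env.get_image("scene")[100:320,390:640,::-1],None,fx=2.6,fy=2.6),alpha=1.4))
E
```

```text
time_s: 17.4
position: [0.4446, 0.4016, 0.1341]
tool_rot: [[0.001, -0.97, 0.244], [0.001, 0.244, 0.97], [-1.0, -0.001, 0.001]]
ft_force: [-0.2, -0.7, -0.4]
grip_width: 0.0469
t 17.4 pos [0.4446 0.4016 0.1704] psi 75.86 q6 -45.1 w 0.0469 ft [-0.2 -0.7 -0.4] -> shift [ 0.0155 -0.1985 -0.16  ]
```

View pics/a8.png

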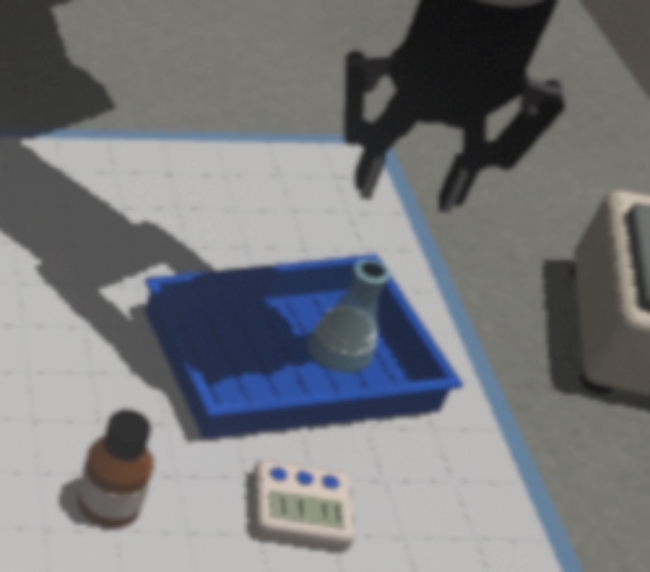

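```bash
python3 -m jog '[[0.5,0,-0.04,-0.03,0],[0.5,0,-0.08,-0.06,0],[0.5,0,-0.12,-0.09,0],[0.5,0.005,-0.16,-0.13,0],[0.5,0.015,-0.19,-0.152,0],[0.5,0.015,-0.198,-0.16,0],[0.5,0.015,-0.198,-0.16,0],[0.5,0.015,-0.198,-0.16,0],[0.5,0.015,-0.198,-0.16,0]]'; python3 - <<'E'
from h import *
to(.598,.198,.080)
s=env.observe();p=s["position"]+[0,0,.0363]
im=env.get_image("scene")[:,:,::-1].copy()
cv2.imwrite("pics/a9.png",cv2.convertScaleAbs(cv2.resize(im[190:330,370:520],None,fx=4,fy=4),alpha=1.6))
E
```

```text
time_s: 18.35
position: [0.5966, 0.1996, 0.1186]
tool_rot: [[-0.0, -0.97, 0.242], [0.0, 0.242, 0.97], [-1.0, 0.0, 0.0]]
ft_force: [-0.7, -0.4, 0.6]
grip_width: 0.0639
t 18.35 pos [0.5966 0.1996 0.1549] psi 75.97 q6 -68.3 w 0.0639 ft [-0.7 -0.4  0.6] -> shift [ 0.0749 -0.0018 -0.0012]
```

View pics/a9.png

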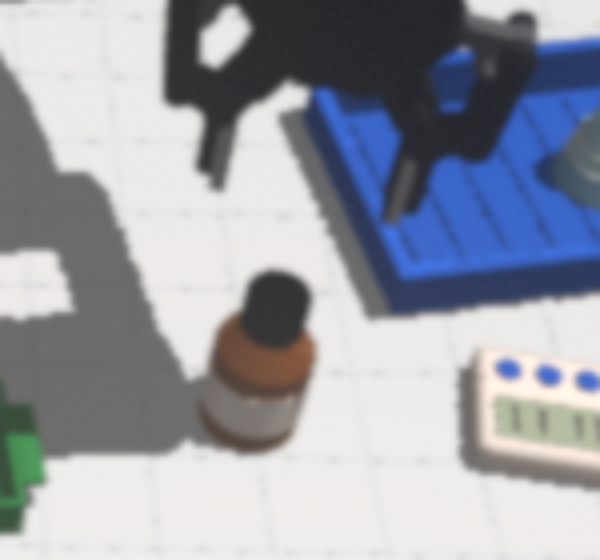

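```bash
python3 -m jog '[[0.5,0.02,0,0,0],[0.5,0.04,0,0,0],[0.5,0.06,0,0,0],[0.5,0.07,0,0,0],[0.5,0.074,0,0,0],[0.5,0.074,0,0,0],[0,0.074,0,0,0],[-0.2,0.074,0,0,0],[-0.5,0.074,0,0,0],[-1,0.074,0,0,0],[-1,0.074,0,0,0],[-1,0.074,0,0,0],[-1,0.074,0,0,0],[-1,0.074,0,0,0]]' 45; python3 - <<'E'
from h import *
im=env.get_image("scene")[:,:,::-1].copy()
cv2.imwrite("pics/a10.png",cv2.convertScaleAbs(cv2.resize(im[190:330,370:520],None,fx=4,fy=4),alpha=1.6))
E
```

```text
time_s: 19.8
position: [0.598, 0.1982, 0.0453]
tool_rot: [[0.002, -0.97, 0.244], [0.0, 0.244, 0.97], [-1.0, -0.002, 0.001]]
ft_force: [-0.3, 1.1, 6.4]
grip_width: 0.0274
```

View pics/a10.png

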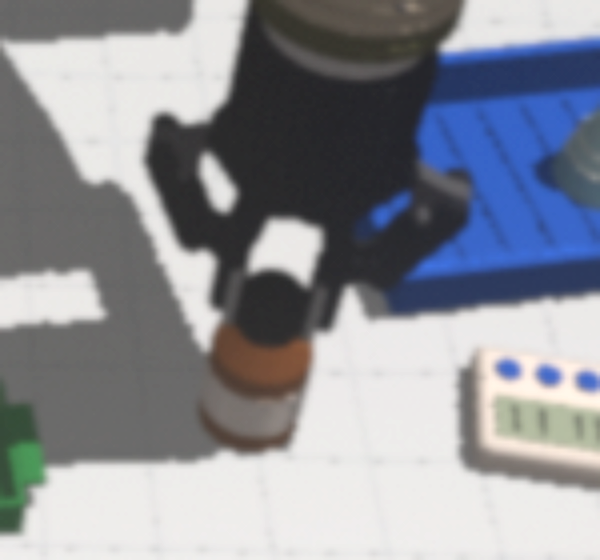

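```bash
python3 -m jog '[[-1,-0.01,0,0,0],[-1,-0.03,0,0,0],[-1,-0.05,0,0,0],[-1,-0.07,0,0,0],[-1,-0.08,0,0,0],[-1,-0.08,0,0,0],[-1,-0.08,0,0,0]]'; python3 - <<'E'
from h import *
to(.4596,.3126,.155)
E
```

```text
time_s: 20.55
position: [0.597, 0.1979, 0.1236]
tool_rot: [[-0.001, -0.97, 0.244], [-0.0, 0.244, 0.97], [-1.0, 0.001, -0.001]]
ft_force: [0.5, 0.5, -1.7]
grip_width: 0.0272
t 20.55 pos [0.597  0.1979 0.1599] psi 75.86 q6 -68.3 w 0.0272 ft [ 0.5  0.5 -1.7] -> shift [0.0051 0.1613 0.0777]
```

```bash
python3 -m jog '[[-1,0,0.01,0.005,0],[-1,0,0.03,0.014,0],[-1,0,0.055,0.026,0],[-1,0,0.08,0.038,0],[-1,0,0.105,0.05,0],[-1,0,0.13,0.062,0],[-1,0,0.15,0.073,0],[-1,0,0.159,0.077,0],[-1,0,0.161,0.078,0],[-1,0.015,0.161,0.078,0],[-1,0.035,0.161,0.078,0],[-1,0.055,0.161,0.078,0],[-1,0.066,0.161,0.078,0],[-1,0.071,0.161,0.078,0],[-1,0.072,0.161,0.078,0],[-1,0.072,0.161,0.078,0]]'; python3 - <<'E'
from h import *
to(.4596,.3126,.155)
cv2.imwrite("pics/a11.png",cv2.convertScaleAbs(cv2.resize(env.get_image("scene")[130:320,390:640,::-1],None,fx=2.6,fy=2.6),alpha=1.4))
E
```

```text
time_s: 22.15
position: [0.4609, 0.313, 0.0529]
tool_rot: [[0.001, -0.97, 0.244], [0.0, 0.244, 0.97], [-1.0, -0.001, 0.001]]
ft_force: [-0.7, -0.1, -0.7]
grip_width: 0.0273
t 22.15 pos [0.4609 0.313  0.0892] psi 75.85 q6 -53.8 w 0.0273 ft [-0.7 -0.1 -0.7] -> shift [-0.0658  0.0011 -0.0007]
```

View pics/a11.png

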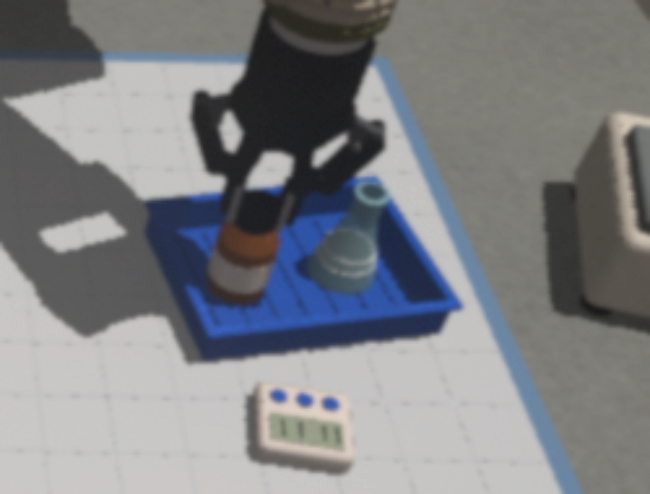

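```bash
python3 -m jog '[[-1,0.001,0,0,0],[-1,0.0015,0,0,0],[-1,0.0015,0,0,0]]'|egrep 'pos|ft';  python3 -m jog '[[-1,0.0005,0,0,0],[-1,0.001,0,0,0],[-1,0.001,0,0,0]]'|egrep 'pos|ft'
```

```text
position: [0.4604, 0.313, 0.0511]
ft_force: [-0.4, 0.3, -0.4]
position: [0.4604, 0.313, 0.0499]
ft_force: [0.5, -0.3, -1.9]
```

```bash
python3 -m jog '[[-1,0.0005,0,0,0],[-1,0.001,0,0,0],[-1,0.001,0,0,0]]'|egrep 'pos|ft';  python3 -m jog '[[-1,0.0005,0,0,0],[-1,0.001,0,0,0],[-1,0.001,0,0,0]]'|egrep 'pos|ft'
```

```text
position: [0.4606, 0.3131, 0.0493]
ft_force: [-0.4, -0.2, 4.6]
position: [0.461, 0.3132, 0.0492]
ft_force: [-1.7, -1.3, 11.7]
```

```bash
python3 -m jog '[[-1,-0.001,0,0,0],[-0.3,-0.001,0,0,0],[-0.2,-0.001,0,0,0],[0,-0.001,0,0,0],[0.2,-0.001,0,0,0],[0.2,-0.001,0,0,0],[0.2,-0.001,0,0,0],[0.2,-0.01,0,0,0],[0.2,-0.03,0,0,0],[0.2,-0.06,0,0,0],[0.2,-0.09,0,0,0],[0.2,-0.09,0,0,0],[0.2,-0.09,0,0,0]]'; python3 - <<'E'
from h import *
to(.4435,.0095,.12)
cv2.imwrite("pics/a12.png",cv2.convertScaleAbs(cv2.resize(env.get_image("scene")[130:320,390:640,::-1],None,fx=2.6,fy=2.6),alpha=1.4))
E
```

```text
time_s: 24.7
position: [0.4605, 0.313, 0.1386]
tool_rot: [[0.001, -0.97, 0.244], [0.001, 0.244, 0.97], [-1.0, -0.001, 0.001]]
ft_force: [0.0, 0.0, 0.7]
grip_width: 0.051
t 24.7 pos [0.4605 0.313  0.1749] psi 75.86 q6 -53.8 w 0.051 ft [0.  0.  0.7] -> shift [ 0.0547 -0.0576 -0.2985]
```

View pics/a12.png

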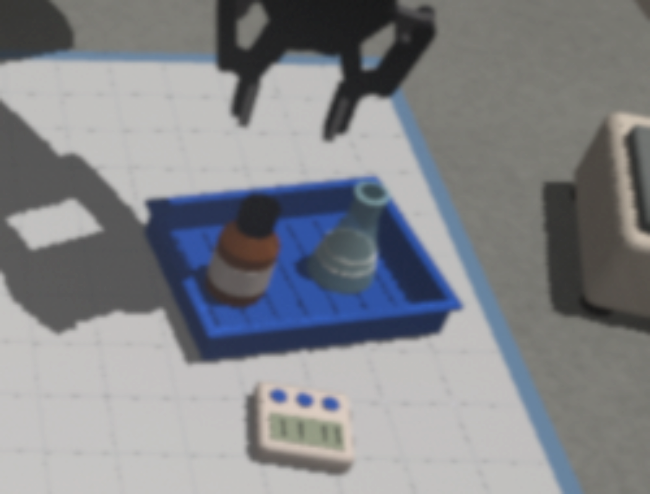

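```bash
python3 -m jog '[[0.8,0,-0.008,-0.04,0.15],[0.8,0,-0.016,-0.08,0.3],[0.8,0,-0.024,-0.12,0.45],[0.8,0,-0.032,-0.16,0.6],[0.8,0.01,-0.04,-0.2,0.75],[0.8,0.02,-0.048,-0.24,0.9],[0.8,0.035,-0.055,-0.28,1.05],[0.8,0.05,-0.058,-0.298,1.2],[0.8,0.055,-0.058,-0.2985,1.2],[0.8,0.055,-0.058,-0.2985,1.2],[0.8,0.055,-0.058,-0.2985,1.2],[0.8,0.055,-0.058,-0.2985,1.2]]'; python3 - <<'E'
from h import *
to(.4435,.0095,.032,7)
s=env.observe()
cv2.imwrite("pics/a13.png",cv2.convertScaleAbs(cv2.resize(env.get_image("scene")[130:280,240:420,::-1],None,fx=3.5,fy=3.5),alpha=1.4))
E
```

```text
time_s: 25.95
position: [0.444, 0.0103, 0.0833]
tool_rot: [[0.001, -0.127, 0.992], [-0.0, 0.992, 0.127], [-1.0, -0.0, 0.001]]
ft_force: [0.5, 0.4, 0.2]
grip_width: 0.0767
t 25.95 pos [0.444  0.0103 0.1196] psi 7.28 q6 -21.3 w 0.0767 ft [0.5 0.4 0.2] -> shift [ 0.0876 -0.0007 -0.0006] yaw sign: tool x=down; psi change deg -0.28 -> yaw rad 0.0048
```

View pics/a13.png

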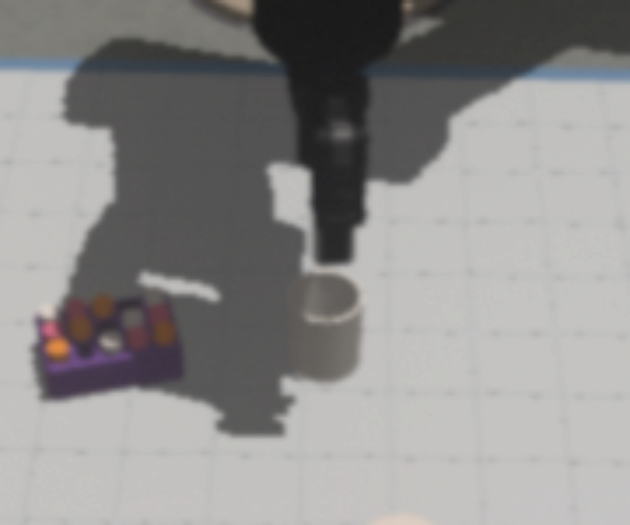

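```bash
python3 -m jog '[[0.8,0.03,0,0,0],[0.8,0.055,0,0,0],[0.8,0.075,0,0,0],[0.8,0.086,0,0,0],[0.8,0.086,0,0,0],[0.5,0.086,0,0,0],[0.3,0.086,0,0,0],[0.1,0.086,0,0,0],[-0.1,0.086,0,0,0],[-0.3,0.086,0,0,0],[-0.3,0.086,0,0,0],[-0.3,0.086,0,0,0],[-0.3,0.086,0,0,0]]' 20; python3 -m jog '[[-0.3,-0.02,0,0,0],[-0.3,-0.05,0,0,0],[-0.3,-0.09,0,0,0],[-0.3,-0.12,0,0,0],[-0.3,-0.12,0,0,0],[-0.3,-0.12,0,0,0]]'; python3 - <<'E'
from h import *
to(.46,-.305,.15)
cv2.imwrite("pics/a14.png",cv2.convertScaleAbs(cv2.resize(env.get_image("scene")[100:280,240:420,::-1],None,fx=3,fy=3),alpha=1.4))
E
```

```text
time_s: 27.3
position: [0.4442, 0.0094, -0.0023]
tool_rot: [[0.002, -0.124, 0.992], [-0.0, 0.992, 0.124], [-1.0, -0.0, 0.002]]
ft_force: [-1.1, 0.7, 6.3]
grip_width: 0.0445
time_s: 27.9
position: [0.4437, 0.0094, 0.1173]
tool_rot: [[0.001, -0.124, 0.992], [-0.0, 0.992, 0.124], [-1.0, -0.0, 0.001]]
ft_force: [-0.7, -0.1, -1.2]
grip_width: 0.0447
t 27.9 pos [0.4437 0.0094 0.1536] psi 7.11 q6 -21.2 w 0.0447 ft [-0.7 -0.1 -1.2] -> shift [ 0.0037 -0.314  -0.0227]
```

View pics/a14.png

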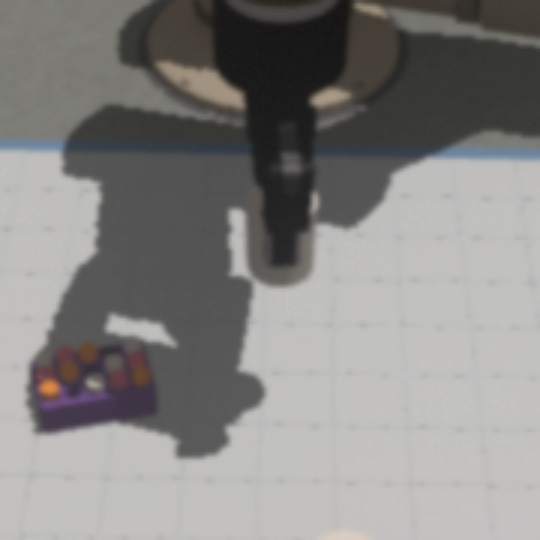

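```bash
python3 -m jog '[[-0.3,0,-0.03,-0.002,0],[-0.3,0,-0.065,-0.005,0],[-0.3,0,-0.105,-0.008,0],[-0.3,0,-0.145,-0.011,0],[-0.3,0,-0.185,-0.014,0],[-0.3,0,-0.225,-0.017,0],[-0.3,0,-0.26,-0.02,0],[-0.3,0,-0.29,-0.021,0],[-0.3,0,-0.303,-0.022,0],[-0.3,0,-0.304,-0.022,0],[-0.3,0,-0.304,-0.022,0],[-0.3,0,-0.304,-0.022,0]]'; python3 - <<'E'
from h import *
to(.462,-.295,.041)
cv2.imwrite("pics/a15.png",cv2.convertScaleAbs(cv2.resize(env.get_image("scene")[100:300,80:300,::-1],None,fx=3,fy=3),alpha=1.4))
E
```

```text
time_s: 29.15
position: [0.4594, -0.2936, 0.1167]
tool_rot: [[-0.001, -0.125, 0.992], [0.001, 0.992, 0.125], [-1.0, 0.001, -0.001]]
ft_force: [-0.1, 1.0, -0.3]
grip_width: 0.0447
t 29.15 pos [ 0.4594 -0.2936  0.153 ] psi 7.17 q6 -52.2 w 0.0447 ft [-0.1  1.  -0.3] -> shift [ 0.112  -0.0019  0.0024]
```

View pics/a15.png

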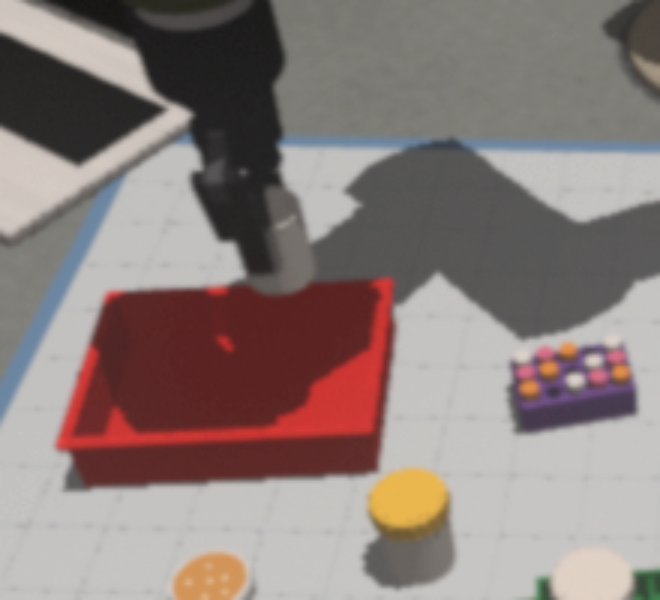

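```bash
python3 -m jog '[[-0.3,0.03,-0.002,0.002,0],[-0.3,0.06,-0.002,0.002,0],[-0.3,0.085,-0.002,0.002,0],[-0.3,0.1,-0.002,0.002,0],[-0.3,0.108,-0.002,0.002,0],[-0.3,0.11,-0.002,0.002,0],[-0.3,0.11,-0.002,0.002,0]]'|egrep 'pos|ft'; python3 -m jog '[[0.15,0.001,0,0,0],[0.3,0.001,0,0,0],[0.4,0.001,0,0,0],[0.4,0.001,0,0,0],[0.4,-0.02,0,0,0],[0.4,-0.06,0,0,0],[0.4,-0.1,0,0,0],[0.6,-0.1,0,0,0],[0.6,-0.1,0,0,0]]'; python3 - <<'E'
from h import *
to(.624,-.320,.08)
s=env.observe()
cv2.imwrite("pics/a16.png",cv2.convertScaleAbs(cv2.resize(env.get_image("scene")[100:320,80:300,::-1],None,fx=2.7,fy=2.7),alpha=1.4))
E
```

```text
position: [0.462, -0.2967, 0.0074]
ft_force: [-0.2, 0.1, -0.3]
time_s: 30.8
position: [0.4618, -0.2968, 0.1075]
tool_rot: [[0.001, -0.124, 0.992], [-0.001, 0.992, 0.124], [-1.0, -0.001, 0.001]]
ft_force: [-0.2, 0.8, -0.8]
grip_width: 0.0687
t 30.8 pos [ 0.4618 -0.2968  0.1438] psi 7.11 q6 -52.2 w 0.0687 ft [-0.2  0.8 -0.8] -> shift [ 0.064 -0.043  0.158]
```

View pics/a16.png

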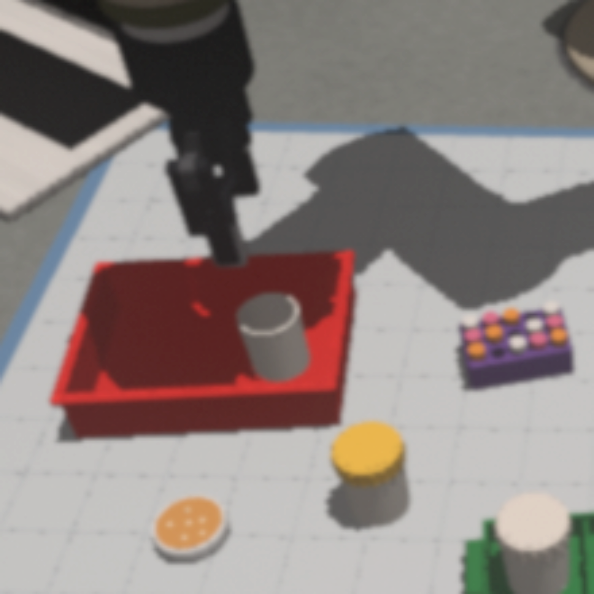

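```bash
python3 -m jog '[[0.6,0,-0.01,0.04,0],[0.6,0.01,-0.02,0.08,0],[0.6,0.025,-0.035,0.12,0],[0.6,0.04,-0.041,0.15,0],[0.6,0.055,-0.043,0.158,0],[0.6,0.064,-0.043,0.158,0],[0.6,0.064,-0.043,0.158,0],[0.6,0.064,-0.043,0.158,0]]'; python3 - <<'E'
from h import *
to(.624,-.320,.013)
s=env.observe()
cv2.imwrite("pics/a17.png",cv2.convertScaleAbs(cv2.resize(env.get_image("scene")[200:350,80:260,::-1],None,fx=3.5,fy=3.5),alpha=1.4))
E
```

```text
time_s: 31.65
position: [0.6229, -0.3201, 0.0433]
tool_rot: [[-0.0, -0.123, 0.992], [0.0, 0.992, 0.123], [-1.0, 0.0, -0.0]]
ft_force: [-0.2, 0.2, 0.3]
grip_width: 0.0683
t 31.65 pos [ 0.6229 -0.3201  0.0796] psi 7.07 q6 -43.9 w 0.0683 ft [-0.2  0.2  0.3] -> shift [ 0.0666 -0.0001  0.0011]
```

View pics/a17.png

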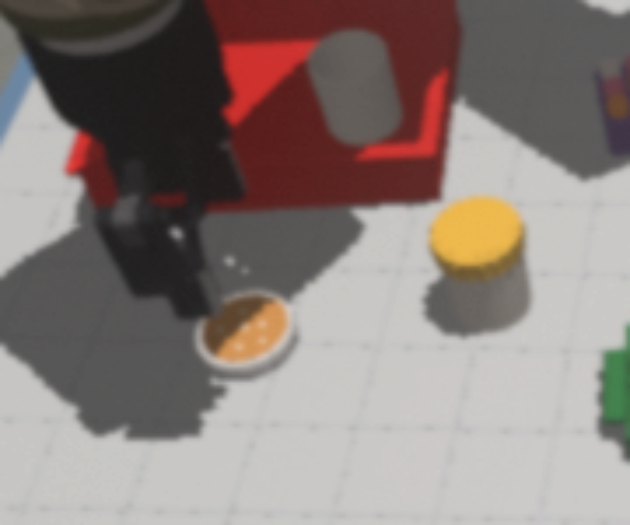

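```bash
python3 -m jog '[[0.6,0.02,0,0.001,0],[0.6,0.04,0,0.001,0],[0.6,0.055,0,0.001,0],[0.6,0.062,0,0.001,0],[0.6,0.0655,0,0.001,0],[0.6,0.0655,0,0.001,0],[0.6,0.0655,0,0.001,0]]'|egrep 'pos|ft'; python3 -m jog '[[0.4,0,0,0,0],[0.2,0,0,0,0],[0,0,0,0,0],[-0.2,0,0,0,0],[-0.2,0,0,0,0],[-0.2,0,0,0,0],[-0.2,0,0,0,0]]' 20;  python3 - <<'E'
from h import *
s=env.observe()
cv2.imwrite("pics/a18.png",cv2.convertScaleAbs(cv2.resize(env.get_image("scene")[200:350,80:260,::-1],None,fx=3.5,fy=3.5),alpha=1.4))
E
```

```text
position: [0.6252, -0.3201, -0.0217]
ft_force: [-0.2, -0.5, 0.3]
time_s: 33.1
position: [0.6251, -0.3199, -0.0219]
tool_rot: [[0.001, -0.124, 0.992], [-0.001, 0.992, 0.124], [-1.0, -0.001, 0.001]]
ft_force: [-1.7, 0.8, 5.9]
grip_width: 0.0487
```

View pics/a18.png

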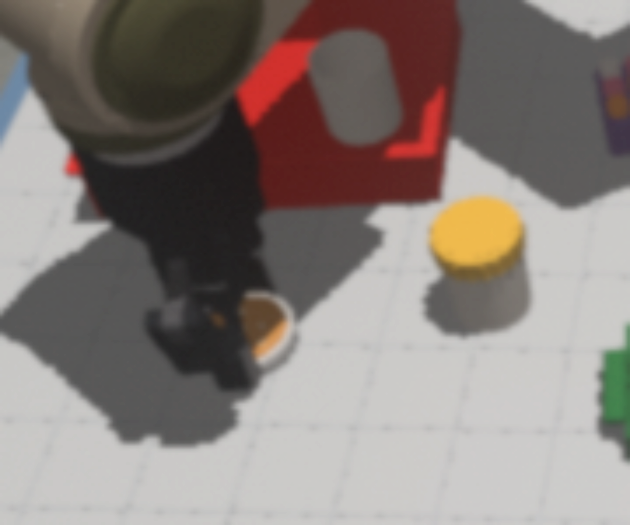

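```bash
python3 -m jog '[[-0.2,-0.02,0,0,0],[-0.2,-0.05,0,0,0],[-0.2,-0.09,0,0,0],[-0.2,-0.12,0,0,0],[-0.2,-0.12,0,0,0],[-0.2,-0.12,0,0,0]]'; python3 - <<'E'
from h import *
to(.46,-.385,.06)
cv2.imwrite("pics/a19.png",cv2.convertScaleAbs(cv2.resize(env.get_image("scene")[160:350,60:260,::-1],None,fx=3,fy=3),alpha=1.4))
E
```

```text
time_s: 33.75
position: [0.6247, -0.3197, 0.0973]
tool_rot: [[0.0, -0.124, 0.992], [-0.0, 0.992, 0.124], [-1.0, -0.0, 0.0]]
ft_force: [-0.7, 0.2, -0.8]
grip_width: 0.049
t 33.75 pos [ 0.6247 -0.3197  0.1336] psi 7.1 q6 -43.8 w 0.049 ft [-0.7  0.2 -0.8] -> shift [ 0.0735 -0.0444 -0.1715]
```

View pics/a19.png

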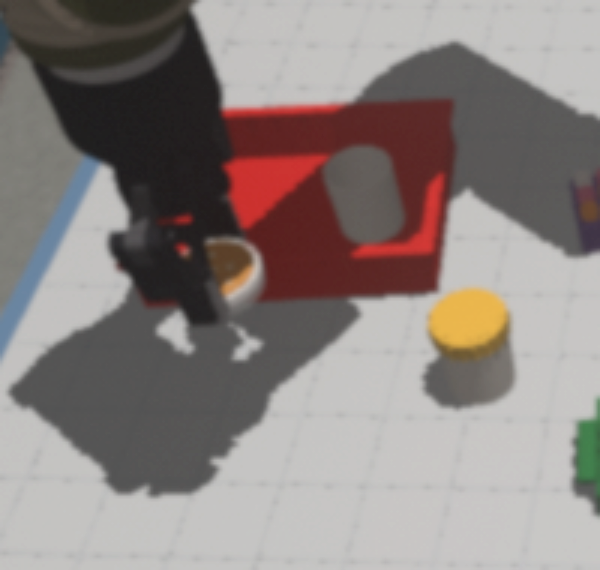

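```bash
python3 -m jog '[[-0.2,0,-0.01,-0.03,0],[-0.2,0,-0.02,-0.065,0],[-0.2,0,-0.028,-0.1,0],[-0.2,0,-0.037,-0.14,0],[-0.2,0,-0.043,-0.165,0],[-0.2,0,-0.0445,-0.1715,0],[-0.2,0,-0.0445,-0.1715,0],[-0.2,0.03,-0.0445,-0.1715,0],[-0.2,0.06,-0.0445,-0.1715,0],[-0.2,0.085,-0.0445,-0.1715,0],[-0.2,0.1,-0.0445,-0.1715,0],[-0.2,0.1,-0.0445,-0.1715,0],[-0.2,0.1,-0.0445,-0.1715,0]]'; python3 - <<'E'
from h import *
to(.46,-.385,.06)
cv2.imwrite("pics/a20.png",cv2.convertScaleAbs(cv2.resize(env.get_image("scene")[100:300,60:260,::-1],None,fx=3,fy=3),alpha=1.4))
E
```

```text
time_s: 35.1
position: [0.4611, -0.3847, -0.0026]
tool_rot: [[-0.0, -0.125, 0.992], [0.0, 0.992, 0.125], [-1.0, 0.0, 0.0]]
ft_force: [-0.4, 0.2, 0.1]
grip_width: 0.0488
t 35.1 pos [ 0.4611 -0.3847  0.0337] psi 7.17 q6 -58.3 w 0.0488 ft [-0.4  0.2  0.1] -> shift [-0.0263 -0.0001 -0.0011]
```

View pics/a20.png

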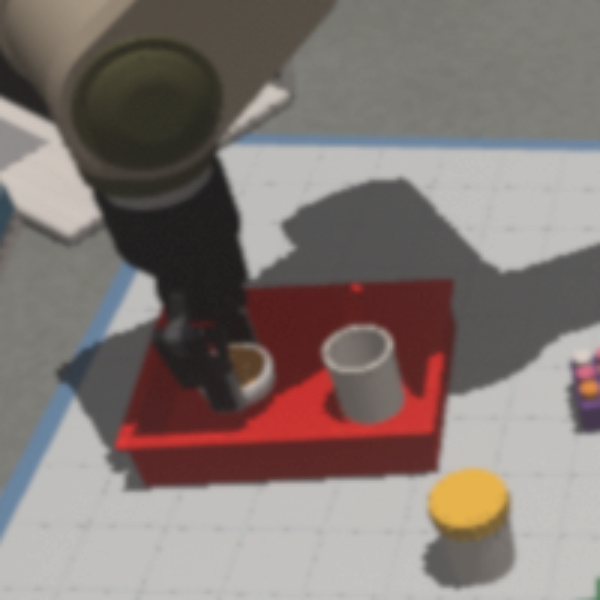

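```bash
python3 -m jog '[[0.1,0,0,0,0],[0.4,0,0,0,0],[0.4,0,0,0,0],[0.4,0,0,0,0],[0.4,-0.03,0,0,0],[0.4,-0.07,0,0,0],[0.6,-0.11,0,0,0],[0.7,-0.11,0,0,0],[0.7,-0.11,0,0,0]]'; python3 - <<'E'
from h import *
to(.593,-.196,.12)
cv2.imwrite("pics/a21.png",cv2.convertScaleAbs(cv2.resize(env.get_image("scene")[100:320,60:260,::-1],None,fx=2.7,fy=2.7),alpha=1.4))
E
```

```text
time_s: 36.05
position: [0.4602, -0.3853, 0.1081]
tool_rot: [[0.001, -0.124, 0.992], [-0.001, 0.992, 0.124], [-1.0, -0.001, 0.001]]
ft_force: [-0.9, 0.1, -0.2]
grip_width: 0.0725
t 36.05 pos [ 0.4602 -0.3853  0.1444] psi 7.1 q6 -58.3 w 0.0725 ft [-0.9  0.1 -0.2] -> shift [0.0243 0.1714 0.1551]
```

View pics/a21.png

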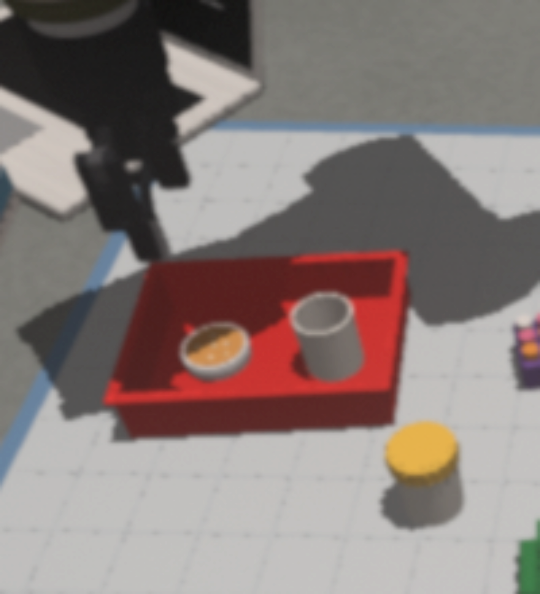

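```bash
python3 -m jog '[[0.7,0,0.03,0.025,0],[0.7,0,0.065,0.055,0],[0.7,0,0.1,0.09,0],[0.7,0.01,0.14,0.125,0],[0.7,0.02,0.165,0.15,0],[0.7,0.024,0.1715,0.155,0],[0.7,0.024,0.1715,0.155,0],[0.7,0.024,0.1715,0.155,0],[0.7,0.024,0.1715,0.155,0]]'; python3 - <<'E'
from h import *
to(.593,-.196,.051)
cv2.imwrite("pics/a22.png",cv2.convertScaleAbs(cv2.resize(env.get_image("scene")[170:330,140:340,::-1],None,fx=3,fy=3),alpha=1.4))
E
```

```text
time_s: 37.0
position: [0.5921, -0.1972, 0.0835]
tool_rot: [[-0.0, -0.122, 0.993], [-0.0, 0.993, 0.122], [-1.0, -0.0, -0.0]]
ft_force: [0.2, -0.1, 0.5]
grip_width: 0.0728
t 37.0 pos [ 0.5921 -0.1972  0.1198] psi 7.0 q6 -36.3 w 0.0728 ft [ 0.2 -0.1  0.5] -> shift [0.0688 0.0011 0.001 ]
```

View pics/a22.png

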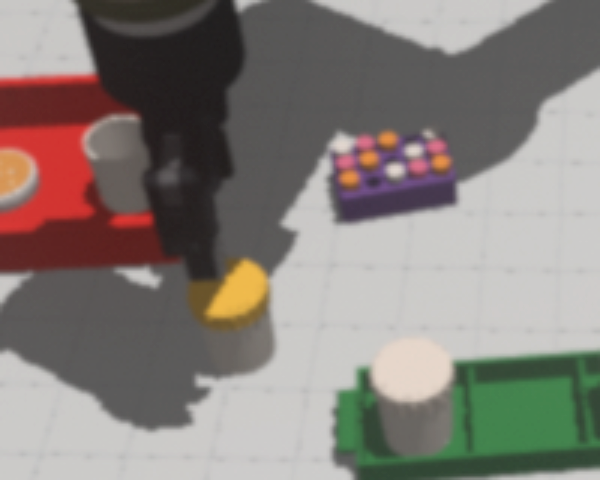

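```bash
python3 -m jog '[[0.7,0.02,0.001,0.001,0],[0.7,0.035,0.001,0.001,0],[0.7,0.048,0.001,0.001,0],[0.7,0.058,0.001,0.001,0],[0.7,0.065,0.001,0.001,0],[0.7,0.068,0.001,0.001,0],[0.7,0.068,0.001,0.001,0]]'|egrep 'pos|ft'; python3 -m jog '[[0.5,0,0,0,0],[0.3,0,0,0,0],[0.1,0,0,0,0],[-0.1,0,0,0,0],[-0.3,0,0,0,0],[-0.3,0,0,0,0],[-0.3,0,0,0,0],[-0.3,0,0,0,0]]' 40;  python3 - <<'E'
from h import *
cv2.imwrite("pics/a23.png",cv2.convertScaleAbs(cv2.resize(env.get_image("scene")[170:330,140:340,::-1],None,fx=3,fy=3),alpha=1.4))
E
```

```text
position: [0.5936, -0.1947, 0.0154]
ft_force: [0.6, 0.0, 0.4]
time_s: 38.55
position: [0.5938, -0.1948, 0.0161]
tool_rot: [[0.001, -0.124, 0.992], [-0.001, 0.992, 0.124], [-1.0, -0.001, 0.001]]
ft_force: [-0.3, 0.7, 5.6]
grip_width: 0.0457
```

View pics/a23.png

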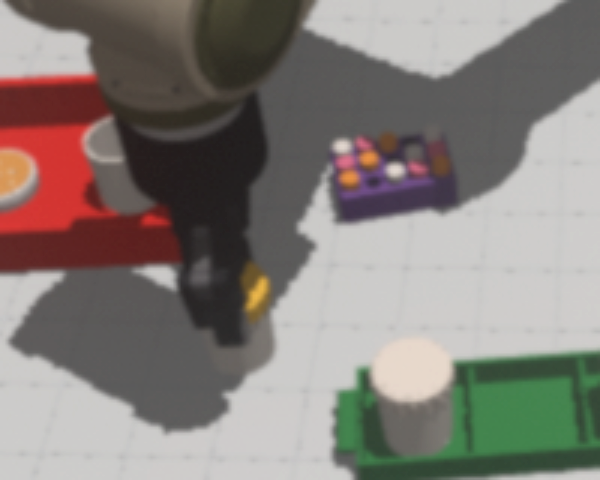

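```bash
python3 -m jog '[[-0.3,-0.01,0,0,0],[-0.3,-0.03,0,0,0],[-0.3,-0.06,0,0,0],[-0.3,-0.09,0,0,0],[-0.3,-0.11,0,0,0],[-0.3,-0.12,0,0,0],[-0.3,-0.12,0,0,0],[-0.3,-0.12,0,0,0]]'; python3 - <<'E'
from h import *
S=cv2.imread("pics/scene0.png")
cv2.imwrite("pics/car.png",cv2.convertScaleAbs(cv2.resize(S[270:335,245:385],None,fx=5,fy=5,interpolation=cv2.INTER_CUBIC),alpha=1.5))
T=cv2.imread("pics/top0.png")
cv2.imwrite("pics/cart.png",cv2.convertScaleAbs(cv2.resize(T[165:225,280:392],None,fx=6,fy=6,interpolation=cv2.INTER_CUBIC),alpha=1.5))
to(.645,-.014,.17,7)
E
```

```text
time_s: 39.4
position: [0.5932, -0.1944, 0.1344]
tool_rot: [[-0.002, -0.124, 0.992], [0.001, 0.992, 0.124], [-1.0, 0.001, -0.001]]
ft_force: [-0.6, 0.3, -1.4]
grip_width: 0.0458
t 39.4 pos [ 0.5932 -0.1944  0.1707] psi 7.1 q6 -36.1 w 0.0458 ft [-0.6  0.3 -1.4] -> shift [0.0007 0.1726 0.0737] yaw sign: tool x=down; psi change deg -0.10 -> yaw rad 0.0018
```

View pics/car.png

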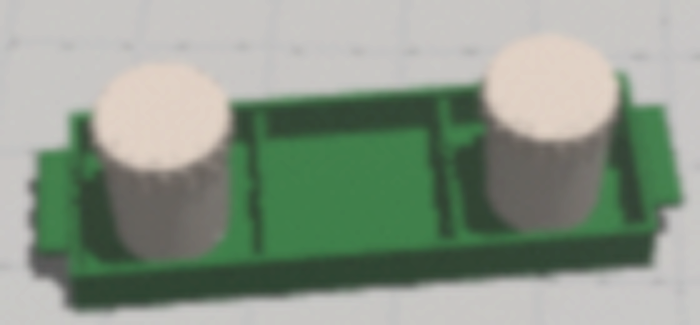

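View pics/cart.png

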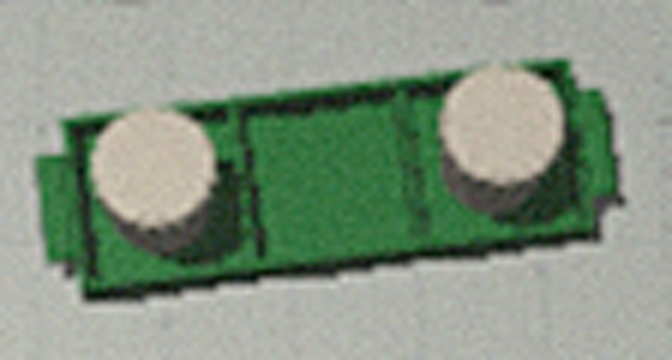

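```bash
python3 - <<'E'
from h import *
for n,q in(("scene",[(276.9,292.3),(354.5,286.7)]),("top",[(305,192.2),(363.3,185)])):
    w=cast(n,q,.065); print(w.round(4)[:,:2],w.mean(0).round(4),np.linalg.norm(w[0]-w[1]))
E
```

```text
[[ 0.6555 -0.0808]
 [ 0.6396  0.0515]] [ 0.6475 -0.0146  0.065 ] 0.13320663352885384
[[ 0.6363  0.0527]
 [ 0.6526 -0.0802]] [ 0.6444 -0.0137  0.065 ] 0.1339470928058724
```

```bash
python3 -m jog '[[-0.3,0,0.01,0.004,0],[-0.3,0,0.03,0.012,0],[-0.3,0,0.055,0.024,0],[-0.3,0,0.08,0.035,0],[-0.3,0,0.105,0.046,0],[-0.3,0,0.13,0.057,0],[-0.3,0,0.152,0.067,0],[-0.3,0,0.166,0.073,0],[-0.3,0,0.171,0.0755,0],[-0.3,0,0.172,0.0755,0],[-0.3,0,0.172,0.0755,0],[-0.3,0,0.172,0.0755,0],[-0.3,0,0.172,0.0755,0]]'; python3 - <<'E'
from h import *
to(.6465,-.014,.0555)
cv2.imwrite("pics/a24.png",cv2.convertScaleAbs(cv2.resize(env.get_image("scene")[170:350,220:420,::-1],None,fx=3,fy=3),alpha=1.4))
E
```

```text
time_s: 40.7
position: [0.6471, -0.0155, 0.1355]
tool_rot: [[-0.0, -0.123, 0.992], [-0.0, 0.992, 0.123], [-1.0, -0.0, -0.0]]
ft_force: [0.4, 0.2, -0.2]
grip_width: 0.0458
t 40.7 pos [ 0.6471 -0.0155  0.1718] psi 7.04 q6 -18.9 w 0.0458 ft [ 0.4  0.2 -0.2] -> shift [ 0.1163  0.0015 -0.0005]
```

View pics/a24.png

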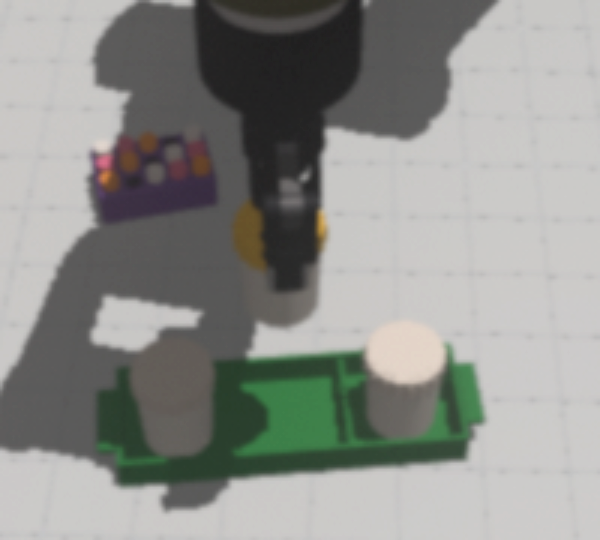

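```bash
python3 -m jog '[[-0.3,0.015,0.001,0,0],[-0.3,0.035,0.001,0,0],[-0.3,0.055,0.001,0,0],[-0.3,0.075,0.001,0,0],[-0.3,0.092,0.001,0,0],[-0.3,0.104,0.001,0,0],[-0.3,0.11,0.001,0,0],[-0.3,0.112,0.001,0,0],[-0.3,0.113,0.001,0,0],[-0.3,0.113,0.001,0,0]]'|egrep 'pos|ft'; python3 -m jog '[[-0.3,0.001,0,0,0],[-0.3,0.0015,0,0,0],[-0.3,0.0015,0,0,0]]'|egrep 'pos|ft'; python3 - <<'E'
from h import *
cv2.imwrite("pics/a25.png",cv2.convertScaleAbs(cv2.resize(env.get_image("scene")[170:350,220:420,::-1],None,fx=3,fy=3),alpha=1.4))
E
```

```text
position: [0.6475, -0.0137, 0.0231]
ft_force: [0.1, -0.9, -1.3]
position: [0.6472, -0.0136, 0.021]
ft_force: [0.2, -0.6, -1.0]
```

View pics/a25.png

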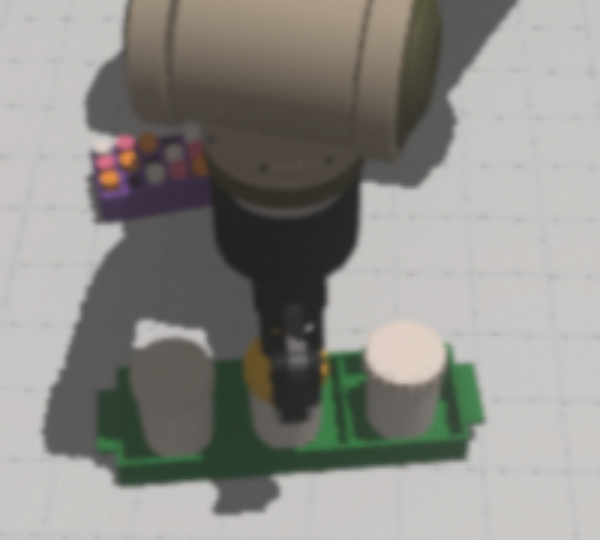

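```bash
python3 -m jog '[[-0.3,0.0005,0,0,0],[-0.3,0.001,0,0,0],[-0.3,0.001,0,0,0]]'|egrep 'pos|ft'; python3 -m jog '[[-0.3,0.0005,0,0,0],[-0.3,0.001,0,0,0],[-0.3,0.001,0,0,0]]'|egrep 'pos|ft'
```

```text
position: [0.6471, -0.0136, 0.0198]
ft_force: [-0.3, -0.3, -0.7]
position: [0.6472, -0.0137, 0.0191]
ft_force: [-0.8, 0.9, 3.2]
```

```bash
python3 -m jog '[[0.1,0,0,0,0],[0.2,0,0,0,0],[0.3,0,0,0,0],[0.5,0,0,0,0],[0.5,0,0,0,0],[0.5,0,0,0,0],[0.5,-0.01,0,0,0],[0.5,-0.03,0,0,0],[0.5,-0.06,0,0,0],[0.5,-0.1,0,0,0],[0.5,-0.14,0,0,0],[0.5,-0.17,0,0,0],[0.5,-0.17,0,0,0],[0.5,-0.17,0,0,0]]'; python3 - <<'E'
from h import *
to(.32,-.1,.25)
cv2.imwrite("pics/a26.png",cv2.convertScaleAbs(env.get_image("scene")[:,:,::-1],alpha=1.4))
E
```

```text
time_s: 44.1
position: [0.6471, -0.0136, 0.1896]
tool_rot: [[0.001, -0.124, 0.992], [-0.0, 0.992, 0.124], [-1.0, -0.0, 0.001]]
ft_force: [-0.3, 0.3, -0.0]
grip_width: 0.0642
t 44.1 pos [ 0.6471 -0.0136  0.2259] psi 7.11 q6 -18.8 w 0.0642 ft [-0.3  0.3 -0. ] -> shift [-0.0244 -0.0452 -0.3352]
```

View pics/a26.png

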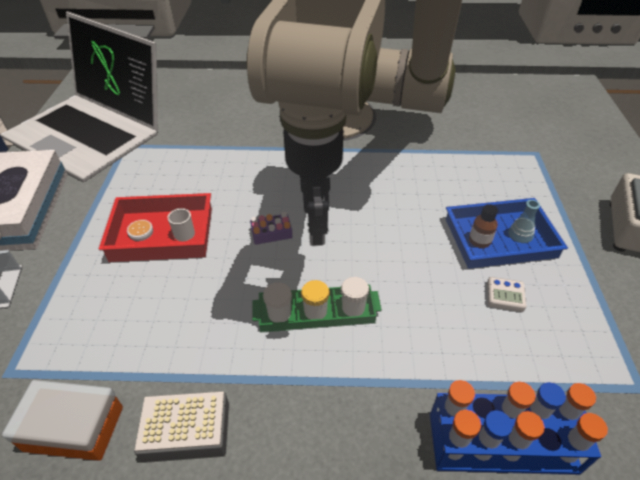

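```bash
python3 -m jog '[[0.5,-0.02,0,-0.04,0],[0.5,-0.03,0,-0.08,0],[0.5,-0.04,0,-0.12,0],[0.5,-0.05,0,-0.16,0],[0.5,-0.05,0,-0.2,0],[0.5,-0.05,0,-0.24,0],[0.5,-0.05,0,-0.27,0],[0.5,-0.05,0,-0.27,0],[0.5,-0.05,0,-0.27,0],[0.5,-0.05,0,-0.27,0],[0.5,-0.05,0,-0.27,0]]'; python3 - <<'E'
from h import *
T=env.get_image("top")[:,:,::-1].copy();S=env.get_image("scene")[:,:,::-1].copy()
cv2.imwrite("pics/tf.png",cv2.convertScaleAbs(T,alpha=1.5));cv2.imwrite("pics/sf.png",cv2.convertScaleAbs(S,alpha=1.4))
T0=cv2.imread("pics/top0.png")
def cen(c): m=cv2.moments(c);return np.array((m['m10']/m['m00'],m['m01']/m['m00']))
h=lambda im,lo,hi,roi:cen(blob(im,lo,hi,roi))
y=h(T,(18,120,60),(32,255,255),(300,160,380,215)); print("yellow",y,cast("top",y,.065))
for nm,lo,hi,roi in(("timer btn",(100,100,40),(130,255,255),(165,210,212,230)),("rack",(120,50,20),(150,255,255),(355,255,405,295))):
    print(nm,h(T0,lo,hi,roi),h(T,lo,hi,roi))
E
```

```text
time_s: 45.25
position: [0.3798, -0.047, 0.2385]
tool_rot: [[-0.001, -0.124, 0.992], [0.0, 0.992, 0.124], [-1.0, 0.001, -0.001]]
ft_force: [-0.1, -0.7, -0.3]
grip_width: 0.0643
yellow [335.00479233 188.47923323] [[ 0.64467451 -0.0155689   0.065     ]]
timer btn [177.5 217. ] [177.5 217. ]
rack [376.4789272 278.       ] [385.18181818 265.72121212]
```

View pics/tf.png

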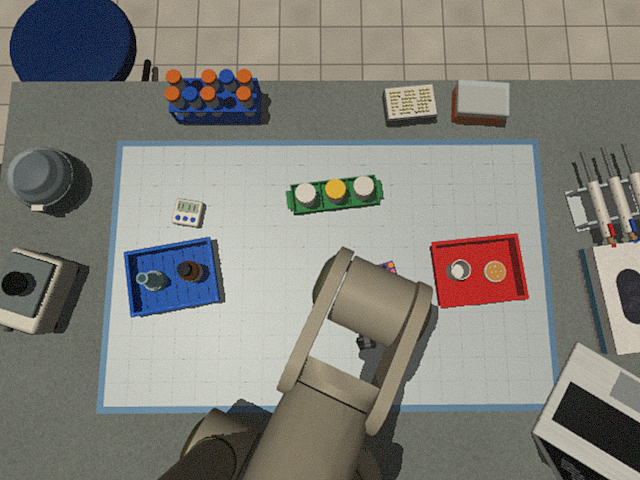

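View pics/sf.png

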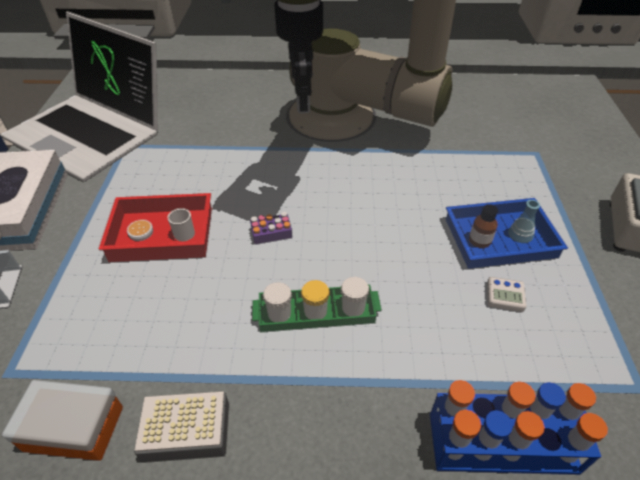

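The final pictures show:
- **Glass:** flask and bottle upright and apart in the blue tray, at top-view pixels (150,280) and (190,270).
- **Plastic:** pot and dish in the red tray, at (460,270) and (495,271).
- **Sealed pot:** the yellow cap at (335,188), midway between the white caps.

The arm hides the rack in the top view, so I'll check it in the scene view and then hand in.

```bash
python3 - <<'E'
from h import *
S=cv2.imread("pics/scene0.png"); N=env.get_image("scene")[:,:,::-1].copy()
for im in (S,N):
    c=blob(im,(118,40,15),(155,255,255),(240,205,300,250)); print("rack",cv2.boundingRect(c))
    c=blob(im,(100,100,40),(130,255,255),(485,275,530,315)); print("timer",cv2.boundingRect(c))
print(cv2.absdiff(S,N)[205:250,240:300].mean(), cv2.absdiff(S,N)[270:315,480:535].mean())
env.close_job()
E
```

```text
rack (252, 216, 40, 27)
timer (505, 282, 5, 4)
rack (252, 218, 40, 25)
timer (505, 282, 5, 4)
13.569506172839507 1.736969696969697
the job is handed in; nothing more can be done
```

All five items are placed and the job was handed in at about 45 s of the 131 s allowed. I got no verdict back, so the results below are my own checks.

**Final positions:**
- **Glass:** the flask and amber bottle stand upright in the blue tray, with the release points about 90 mm apart. I lowered both until the wrist force showed contact, then released them.
- **Plastic:** the culture dish and open pot are in the red tray. I let each go just above its floor.
- **Sealed pot:** it stands in the free middle bay. The top view puts its cap about 2 mm from the bay centre I measured. I set it down on contact.
- **Timer and rack:** the timer's pixels are unchanged. The rack's outline in the scene view matches the start to within about 2 px. The 13.6 grey-level difference there looks like the arm's shadow.

**Checks that disagreed:**
- **Tool height:** the reported tool height read about 36 mm low against the real fingertips. The picture showed it first, and a slow touch on the bare bench confirmed it, reaching about 48 N at the wrist. I corrected every later height for this.
- **Camera views:** the two cameras differed by 3 to 6 mm in x, so I averaged them, and the grasps confirmed the averages.
- **Rack in the last top view:** the arm hid most of the rack, so that reading is invalid and I relied on the scene view.

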